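Arrange the finds for the record photograph

ROBOT

A 6-joint arm with a two-finger parallel gripper is mounted at the origin on the work surface. World frame = base frame: x ahead of the robot, y to its left, z up, the work surface at z = 0. Lengths are in mm, angles in rad, forces in N, time in s.
With the tool pointing down it reaches from about 350 to 975 mm from the base axis. Payload 7.1 kg.
Tool frame: the origin (TCP) lies midway between the tips of the shut fingers; the grasp point (between the pads) lies 19 mm behind it (ctrl.hold_point_z is the distance from the TCP to the grasp point, in mm); x points along the fingers, y is the direction in which the jaws open and shut, and the axes are right-handed (so a half turn about x gives the same grasp; the last joint's range is limited). The gripper opens to 88 mm and grips with 3 to 60 N. Pads are 20 mm wide; open, the fingers measure 115 mm over their backs; the gripper's body (75 mm by 178 mm) begins 61 mm behind the grasp point.
Start: joints at [-1.239, 0.423, 1.63, -0, 1.089, -0.019], TCP at [214.797, -586.913, 222.675] pointing down, gripper open.
Joint ranges: [-3, 3], [-0.9, 2.11], [0.09, 2.58], [-1.31, 4.45], [0.11, 2.69], [-2.54, 2.54]. Speed limits (rad/s): [2.39, 2.39, 3.01, 3.14, 3.14, 3.14].

INTERFACE

Orientations are given as a rotation vector (axis times angle).
In Python, from workcell import ctrl, get_image, calibration gives the robot as it stands.
- The arm moves only by the tool move_arm, never from a script. Its argument "rows" is a list of rows, each a list of 5 numbers: the shift along the world's x, y, z in mm, then the turn about the world's z in rad, then the closure, from -1 (fully open) to 1 (shut). In form: [[tx, ty, tz, roll, jaw], ...]. A call has 1 to 12 rows; each row is the pose to reach, as a shift and turn from the pose measured when the call began; what a row does not reach only later rows make up. A row lasts 1/8 s, in which the tool goes at most 62.5 mm and 10.7 degrees, less where a joint would pass 70% of its speed; a pose out of reach is approached as far as the arm can. A call with a gripper value outside its range is refused whole. The fingers move at their own pace and stop on an object; the grip force is fixed at half the most. Time passes only in rows, so rows that repeat a pose let the fingers close. It gives the time, the measured TCP pose, the force and the opening at its end, in the units of the state.
- ctrl.get_obs(): the state, without advancing time (a new reading comes with each control period).
- get_image(name): name is "scene" or "top" or "wrist"; returns the picture (384x512x3 uint8, blue, green, red); there is no depth.
- calibration(name): a dict with "fx", "fy", "cx", "cy" (pixels), "view" (4x4, takes a point from world to camera coordinates); the wrist camera has in their place "T_tool_cam" (4x4, takes a point from camera to tool coordinates, whose origin is the TCP and whose axes are the tool frame's). Camera axes: x right, y up, looking along -z (the intrinsics and any distortion apply to the point x, -y, -z); pixel columns grow to the right and rows downward; lengths in mm; the calibration is good to about 2 mm. A picture is of the moment at which its call begins: read the wrist's pose just before it. calibration takes no time and is no camera call.
- ctrl.close_job(): hands the job in, once; it reports no verdict.
The state is a dict: "t": time; "qpos": joint angles; "qvel": joint speeds; "joint_torque": joint torques, N m; "ee_pos": TCP position; "orientation": TCP orientation; "ft_force": force on the tool from outside, world axes, zero at the start; "moment": the same for the moment, N m; "width": finger opening in mm.
Only numpy, scipy, OpenCV 4.12 (cv2) and the standard library are available. Lean on these libraries where they do the work, as an engineer would, in place of code of your own. Each camera call takes 0.05 s, during which the arm holds its last target.

TASK

Set out the finds for the record photograph: build up the little column by standing the fluted drum centrally on the slate plinth and the capital centrally on top of the drum, put the oil lamp in the middle of the blue disc that lies between the two carved slabs, and stand the black-and-white scale post in the middle of the blue disc that lies between the plinth and the rosette slab. Keep every piece upright all the time, and leave everything released and at rest.

Things in the scene. Friction and masses are not known exactly. Their poses are not given: they have to be found in the camera images.
- drum: fluted drum of a small column, cream limestone, loose: an upright cylinder 52 mm in diameter, 50 mm high, with darker grooves down its side, both ends flat, about 0.25 kg. Origin: centre of its underside, z up.
- capital: capital of the small column, cream limestone, loose: 44 mm high, a round flat foot 40 mm in diameter that widens upward under a square top plate 52 x 52 mm and 16 mm thick (28 to 44 mm above its underside), whose upright sides are the place to grip it; about 0.16 kg. It stands foot down. Origin: centre of its underside, z up, x and y square to the sides of the top plate.
- lamp: ancient oil lamp of terracotta, loose: round body 48 mm in diameter (its side is upright from 10 to 26 mm above its underside) and 32 mm high, with a spout that reaches 48 mm from the body's axis along +x (20 mm wide) and a small lug handle that reaches 34 mm along -x (8 mm wide, top 32 mm high); flat foot 36 mm in diameter; about 0.12 kg. Grip the body across y. Origin: centre of the body's underside, z up.
- post: photographer's scale post, loose: a square plastic post 24 x 24 x 50 mm with black and white bands, standing upright, about 0.06 kg. Origin: centre of its underside, z up, x and y square to its sides.
- plinth: blue-grey slate plinth of the column, fixed: square block 76 x 76 mm whose flat top, a slightly raised lighter square 66 x 66 mm, is 20 mm above the table. Origin: centre of its underside, on the table, z up.
- rosette_slab: whitish square carved slab with a round eight-petalled rosette on top, lying on a yellow foam pad, fixed: 84 x 84 mm, 27 mm high in all. Origin: centre of its underside, on the table, z up.
- ribbed_slab: reddish-brown sandstone square slab with five parallel darker ribs on top, lying on a yellow foam pad, fixed: 84 x 84 mm, 27 mm high in all. Origin: centre of its underside, on the table, z up.
- disc_a: one of three identical blue felt-covered discs, fixed on the table: 68 mm in diameter, 4 mm thick. The plinth and the two slabs form a triangle of which each side, about 270 to 375 mm long, has one disc near its middle; which of the three discs lies on which side changes from start to start, so tell by its neighbours: a disc is 110 to 205 mm from the centres of the two things it lies between and over 210 mm from the third. Origin: centre of its underside, on the table, z up.
- disc_b: one of three identical blue felt-covered discs, fixed on the table: 68 mm in diameter, 4 mm thick. The plinth and the two slabs form a triangle of which each side, about 270 to 375 mm long, has one disc near its middle; which of the three discs lies on which side changes from start to start, so tell by its neighbours: a disc is 110 to 205 mm from the centres of the two things it lies between and over 210 mm from the third. Origin: centre of its underside, on the table, z up.
- disc_c: one of three identical blue felt-covered discs, fixed on the table: 68 mm in diameter, 4 mm thick. The plinth and the two slabs form a triangle of which each side, about 270 to 375 mm long, has one disc near its middle; which of the three discs lies on which side changes from start to start, so tell by its neighbours: a disc is 110 to 205 mm from the centres of the two things it lies between and over 210 mm from the third. Origin: centre of its underside, on the table, z up.

How it is judged:
By the outcome, as a careful person would: the job done as asked, in the order asked, and still so for the second after the job is handed in, with the robot touching nothing.
It also fails if it takes over 120 s, if anything falls off the work surface, if the arm or the gripper's body presses on something with over 40 N, if the wrist force passes 120 N, or if a joint passes its speed limit or range.

## Working session

There is one attempt and no reset: what is moved stays moved. The work goes in short steps, Python scripts to look and compute and a tool call to move; the robot and the scene stay as the last step left them, time stands still between calls to the robot, and variables do not carry over. Pictures are saved under pics/ and viewed, and the job is handed in when it is done.

Besides the shell and the picture viewer there is one more tool, called after "Call:" by a JSON object that holds its "api" and its "payload", one argument or row to a line. move_arm: Moves the arm, as the interface text tells. Its arguments: {"type":"object","properties":{"rows":{"type":"array"}},"required":["rows"]}

```bash
mkdir -p pics; ls; python3 - <<'E'
from workcell import ctrl,get_image,calibration
import cv2
o=ctrl.get_obs();print(o['t'],o['ee_pos'],o['orientation'],o['width'],o['ft_force'],ctrl.hold_point_z)
for n in ['scene','top','wrist']:
    cv2.imwrite(f'pics/{n}0.png',get_image(n)); print(n,calibration(n))
E
```

```text
pics
0.0 [ 214.60931738 -586.42389438  221.91863275] [ 2.03095335  0.36148729 -2.03144358] 87.75951762142206 [-0.04947819 -0.4935863   0.82899139] 18.700000000000003
scene {'fx': 426.29930488934326, 'fy': 426.29930488934326, 'cx': 248.7476559736851, 'cy': 189.80363584345457, 'view': array([[ 8.15574253e-01,  5.78284404e-01,  2.06346045e-02,
        -4.57517947e+02],
       [-3.30634192e-01,  4.36446449e-01,  8.36776869e-01,
         1.60248872e+02],
       [ 4.74889113e-01, -6.89276175e-01,  5.47155083e-01,
        -1.32060249e+03],
       [ 0.00000000e+00,  0.00000000e+00,  0.00000000e+00,
         1.00000000e+00]])}
top {'fx': 371.61854336693307, 'fy': 371.61854336693307, 'cx': 252.0883272171559, 'cy': 194.92582352335, 'view': array([[ 1.41300777e-02, -9.99897375e-01,  2.36211301e-03,
         1.50973090e+00],
       [ 9.95528098e-01,  1.42889275e-02,  9.33789690e-02,
        -5.38056013e+02],
       [-9.34031381e-02,  1.03209778e-03,  9.95627836e-01,
        -9.75233020e+02],
       [ 0.00000000e+00,  0.00000000e+00,  0.00000000e+00,
         1.00000000e+00]])}
wrist {'fx': 265.9501357479567, 'fy': 265.9501357479567, 'cx': 253.65544425638268, 'cy': 192.74799325848386, 'T_tool_cam': array([[-1.34693144e-03,  2.72508556e-01, -9.62152417e-01,
        -1.61430088e+02],
       [ 9.99998992e-01,  7.99773270e-04, -1.17339519e-03,
         6.33203388e-01],
       [ 4.49743554e-04, -9.62153027e-01, -2.72509358e-01,
        -7.46383905e+01],
       [ 0.00000000e+00,  0.00000000e+00,  0.00000000e+00,
         1.00000000e+00]])}
```

View pics/scene0.png

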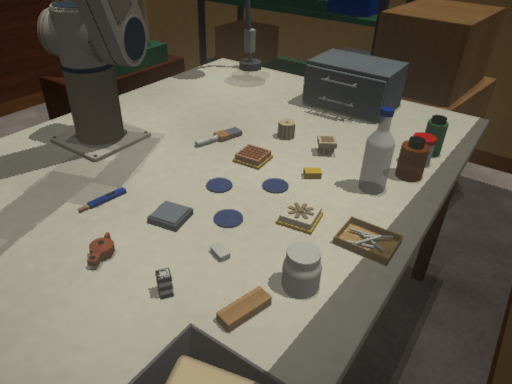

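View pics/top0.png

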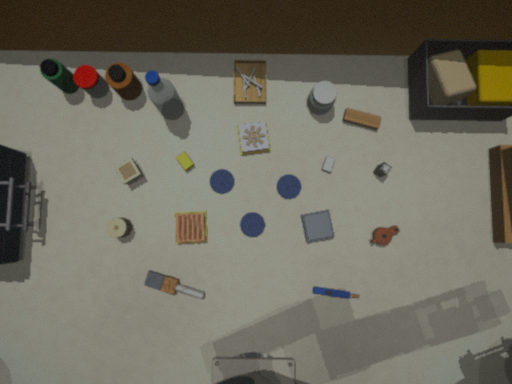

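View pics/wrist0.png

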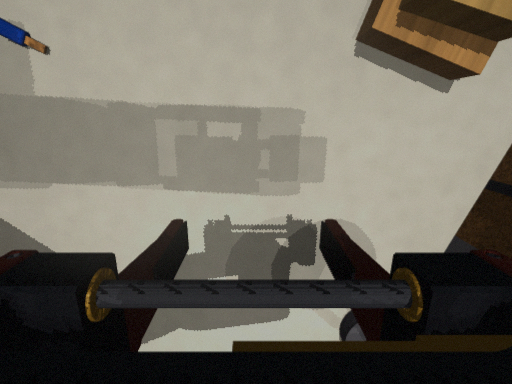

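The top view gives this layout:

| Piece | Top pixel |
|---|---|
| drum | (119,228) |
| capital | (130,171) |
| lamp | (384,236) |
| post | (383,170) |
| plinth | (318,225) |
| rosette slab | (254,137) |
| ribbed slab | (191,227) |

The discs are at (222,181), between the two slabs, (289,186), between the plinth and the rosette slab, and (253,224), the spare one.

```bash
cat > h.py <<'E'
from workcell import ctrl,get_image,calibration
import cv2,numpy as np
from scipy.spatial.transform import Rotation as R
def cam(name,obs=None):
    c=calibration(name)
    if name=='wrist':
        o=obs or ctrl.get_obs(); T=np.eye(4);T[:3,:3]=R.from_rotvec(o['orientation']).as_matrix();T[:3,3]=o['ee_pos']
        W=T@c['T_tool_cam']
    else: W=np.linalg.inv(c['view'])
    return c,W
def ray(cw,u,v):
    c,W=cw; d=np.array([(u-c['cx'])/c['fx'],-(v-c['cy'])/c['fy'],-1.]); return W[:3,3],W[:3,:3]@d
def onplane(cw,u,v,z):
    p,d=ray(cw,u,v); return p+d*(z-p[2])/d[2]
def proj(cw,P):
    c,W=cw; q=np.linalg.inv(W)@np.r_[P,1]; return np.array([c['cx']+c['fx']*q[0]/-q[2],c['cy']+c['fy']*-q[1]/-q[2]])
def yaw(o):
    m=R.from_rotvec(o['orientation']).as_matrix(); return np.arctan2(m[1,1],m[0,1]), m
E
python3 - <<'E'
from h import *
o=ctrl.get_obs(); print(yaw(o))
im=cv2.imread('pics/top0.png'); cw=cam('top')
for n,(u,v,z) in dict(drum=(119,228,50),capital=(130,171,44),lamp=(384,236,20),post=(383,168,50),plinth=(318,225,20),ros=(254,137,27),rib=(191,227,27),dA=(222,181,4),dB=(289,186,4),dC=(253,224,4)).items(): print(n,onplane(cw,u,v,z).round())
hsv=cv2.cvtColor(im,cv2.COLOR_BGR2HSV)
m=cv2.inRange(hsv,(105,100,20),(130,255,160))
n,l,s,c=cv2.connectedComponentsWithStats(m)
for i in range(1,n):
    if s[i,4]>200: print(s[i],c[i],onplane(cw,*c[i],4).round(1))
A=cv2.resize(im[130:270,90:250],None,fx=5,fy=5,interpolation=cv2.INTER_CUBIC);A=A[:600]
cv2.imwrite('pics/cA.png',A)
B=cv2.resize(im[150:270,270:430],None,fx=5,fy=5,interpolation=cv2.INTER_CUBIC)
cv2.imwrite('pics/cB.png',B)
E
```

```text
(np.float64(-1.2199775475610584), array([[-4.04553298e-04,  3.43666589e-01, -9.39091642e-01],
       [ 1.11731570e-03, -9.39090977e-01, -3.43666827e-01],
       [-9.99999294e-01, -1.18829339e-03, -4.07172363e-06]]))
drum [444. 354.  50.]
capital [595. 334.  44.]
lamp [ 433. -346.   20.]
post [ 612. -336.   50.]
plinth [ 460. -169.   20.]
ros [697.   6.  27.]
rib [450. 171.  27.]
dA [577.  93.   4.]
dB [566. -92.   4.]
dC [460.   6.   4.]
[211 171  22  21 248] [220.85080645 181.25806452] [576.6  95.8   4. ]
[278 176  21  22 246] [287.74390244 186.55284553] [564.5 -88.8   4. ]
[242 213  21  23 243] [251.72839506 224.06995885] [460.1   9.    4. ]
[313 287  37  11 202] [331.25742574 292.18811881] [ 280.8 -207.1    4. ]
```

View pics/cA.png

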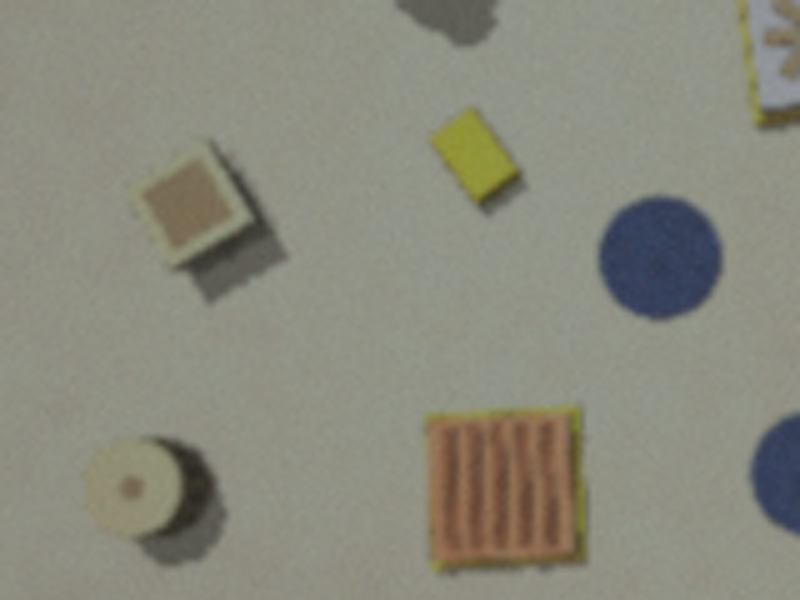

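View pics/cB.png

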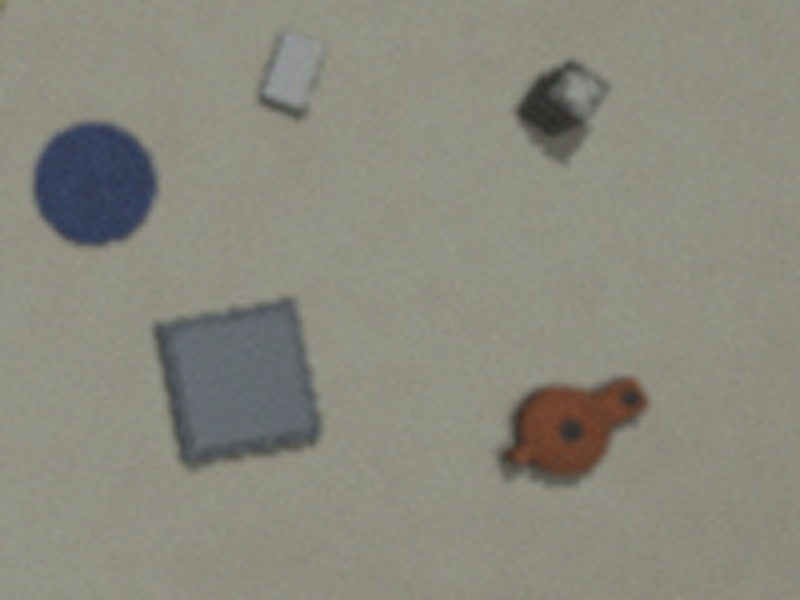

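Call:
{"api": "move_arm", "payload": {
  "rows": [
    [60,80,-10,0,-1],
    [100,130,-30,0,-1],
    [140,180,-45,0,-1],
    [170,230,-60,0,-1],
    [195,280,-75,0,-1],
    [215,330,-90,0,-1],
    [230,380,-100,0,-1],
    [245,416,-100,0,-1],
    [245,416,-100,0,-1],
    [245,416,-100,0,-1]
  ]
}}

```text
t: 1.4
ee_pos: [459.7, -170.6, 122.1]
orientation: [2.03, 0.362, -2.031]
ft_force: [0.2, 0.4, -0.1]
width: 87.7
```

```bash
python3 - <<'E'
from h import *
o=ctrl.get_obs();print(o['t'],o['ee_pos'],yaw(o)[0],o['qpos'].round(3) if hasattr(o['qpos'],'round') else o['qpos'])
im=get_image('wrist');cv2.imwrite('pics/w1.png',im); np.save('w1.npy',np.r_[o['ee_pos'],o['orientation']])
E
```

```text
1.4 [ 459.69831324 -170.61384902  122.09777961] -1.2188352533074622 [-3.800e-01  3.820e-01  1.993e+00  1.000e-03  7.670e-01  8.380e-01]
```

View pics/w1.png

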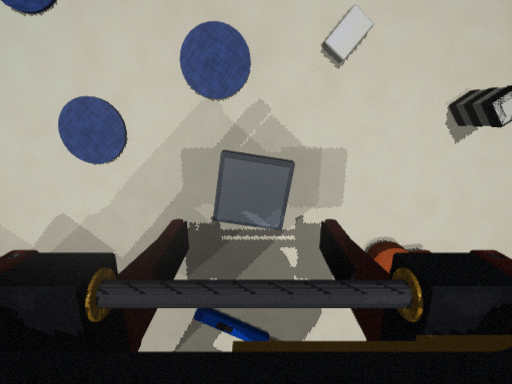

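The wrist view shows the plinth centred at about (255,189), disc B at (215,60) and disc C at (93,130). I'll measure these next.

```bash
cat >> h.py <<'E'
def obsof(f):
    a=np.load(f); return dict(ee_pos=a[:3],orientation=a[3:])
def comps(m,amin=150):
    n,l,s,c=cv2.connectedComponentsWithStats(m); return [(s[i],c[i],(l==i).astype(np.uint8)) for i in range(1,n) if s[i,4]>amin]
def planepts(cw,mask,z):
    c=max(cv2.findContours(mask,cv2.RETR_EXTERNAL,cv2.CHAIN_APPROX_NONE)[0],key=cv2.contourArea).reshape(-1,2)
    return np.array([onplane(cw,u,v,z)[:2] for u,v in c],np.float32)
def snap(name,tag):
    o=ctrl.get_obs(); im=get_image(name); cv2.imwrite(f'pics/{tag}.png',im); np.save(tag+'.npy',np.r_[o['ee_pos'],o['orientation']]); return o,im
E
python3 - <<'E'
from h import *
def blue(im): 
    h=cv2.cvtColor(im,cv2.COLOR_BGR2HSV); return cv2.inRange(h,(105,90,40),(130,255,255))
for n,f,o in (('wrist','w1',obsof('w1.npy')),('top','top0',None)):
    im=cv2.imread(f'pics/{f}.png'); cw=cam(n,o)
    print(n)
    for s,c,m in comps(cv2.morphologyEx(blue(im),cv2.MORPH_CLOSE,np.ones((3,3))),300):
        p=planepts(cw,m,4); print(' blue',s,c.round(1),cv2.minEnclosingCircle(p),cv2.fitEllipse(p))
    h=cv2.cvtColor(im,cv2.COLOR_BGR2HSV); pt=(189,255) if n=='wrist' else (225,318)
    print(h[pt],h[pt[0]+60,pt[1]] )
    m=cv2.inRange(h,(95,30,40),(125,110,200)) 
    for s,c,m in comps(m,300):
        if abs(c-np.array(pt[::-1])).max()<30:
            p=planepts(cw,m,20); print(' plinth',s,c.round(1),onplane(cw,*c,20),cv2.minAreaRect(p))
E
```

```text
wrist
 blue [  2   0  51  13 448] [27.6  4.6] ((555.4490966796875, 82.31242370605469), 22.644330978393555) ((551.9508056640625, 80.65455627441406), (9.763684272766113, 46.770694732666016), 19.959640502929688)
 blue [ 180   22   70   77 4209] [214.9  59.7] ((565.9730834960938, -93.05410766601562), 33.55241012573242) ((566.0983276367188, -93.01416015625), (65.8641128540039, 66.23761749267578), 128.27139282226562)
 blue [  59   97   66   67 3443] [ 91.5 129.6] ((460.6671447753906, 5.563291072845459), 33.59252166748047) ((460.6452941894531, 5.557855606079102), (65.81439208984375, 66.1512222290039), 20.81772232055664)
 blue [ 194  308   75   33 1057] [230.3 324.8] ((282.0344543457031, -208.50083923339844), 50.58956527709961) ((281.1708679199219, -204.0477294921875), (25.39177703857422, 111.52498626708984), 174.52374267578125)
[106  30  94] [30 24 84]
 plinth [ 214  152   80   78 3592] [252.4 194.4] [ 457.84529819 -170.82893487   20.        ] ((460.63037109375, -170.01145935058594), (74.41400909423828, 73.00706481933594), 11.143850326538086)
top
 blue [211 171  22  21 384] [221.4 181.1] ((577.4903564453125, 94.14402770996094), 30.995101928710938) ((577.2324829101562, 94.1859359741211), (57.8909912109375, 59.666954040527344), 2.709617853164673)
 blue [278 176  22  22 388] [288.4 186.3] ((565.7783813476562, -90.691162109375), 30.905113220214844) ((565.224853515625, -90.45214080810547), (58.91703414916992, 59.11988067626953), 139.7922821044922)
 blue [241 213  23  23 399] [252.  224.3] ((459.947509765625, 8.258223533630371), 30.831287384033203) ((459.5314025878906, 8.19874095916748), (58.82561111450195, 59.29701232910156), 106.18212127685547)
[ 97  21 109] [ 32  24 138]
```

```bash
python3 - <<'E'
from h import *
im=cv2.imread('pics/w1.png'); cv2.imwrite('pics/c1.png',cv2.resize(cv2.convertScaleAbs(im[140:240,200:310],alpha=1.6),None,fx=6,fy=6,interpolation=cv2.INTER_NEAREST))
E
```

```text
(no output)
```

View pics/c1.png

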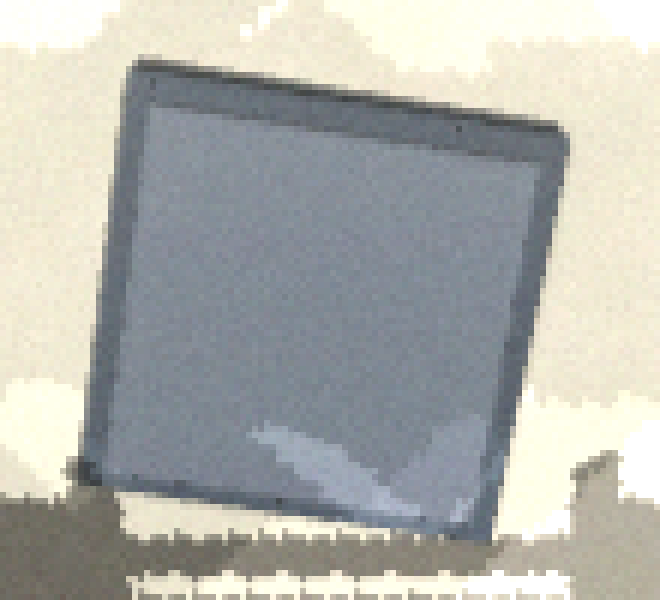

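```bash
python3 - <<'E'
from h import *
cw=cam('wrist',obsof('w1.npy'))
P=[onplane(cw,200+u/6-.5,140+v/6-.5,20)[:2] for u,v in [(148,106),(538,164),(487,525),(105,474)]]
P=np.array(P);print(P.round(1),P.mean(0),[np.linalg.norm(P[i]-P[i-1]) for i in range(4)])
E
```

```text
[[ 484.4 -131.3]
 [ 497.6 -195.5]
 [ 434.2 -211.6]
 [ 420.  -144.7]] [ 459.03348313 -170.80728873] [np.float64(65.73292905657127), np.float64(65.57198368090145), np.float64(65.39525318759482), np.float64(68.38037995866128)]
```

Call:
{"api": "move_arm", "payload": {
  "rows": [
    [0,58,10,0,-1],
    [0,116,10,0,-1],
    [0,174,10,0,-1],
    [0,232,10,0,-1],
    [0,290,10,0,-1],
    [0,348,10,0,-1],
    [-5,406,10,0,-1],
    [-10,464,10,0,-1],
    [-15,522,10,0,-1],
    [-15,522,10,0,-1],
    [-15,522,10,0,-1]
  ]
}}

```text
t: 2.82
ee_pos: [445.0, 349.0, 132.0]
orientation: [2.031, 0.358, -2.033]
ft_force: [0.2, -0.5, 0.0]
width: 87.7
```

```bash
python3 - <<'E'
from h import *
o,im=snap('wrist','w2'); print(o['t'],o['ee_pos'],yaw(o)[0],np.array(o['qpos']).round(2))
E
cp w2.npy w2_.npy
```

```text
2.825 [445.02985703 349.00650205 131.9543473 ] -1.221767776265515 [0.64 0.46 1.82 0.   0.86 1.87]
```

View pics/w2.png

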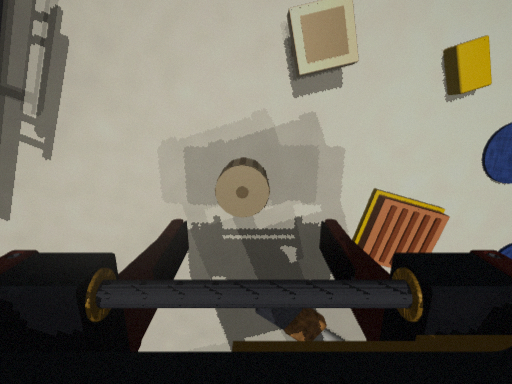

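Drum top sits at about (242,190), with the capital's plate at (325,36).

```bash
python3 - <<'E'
from h import *
im=cv2.imread('pics/w2.png')
cv2.imwrite('pics/c2.png',cv2.resize(cv2.convertScaleAbs(im[145:235,195:295],alpha=1.6),None,fx=6,fy=6,interpolation=cv2.INTER_NEAREST))
cv2.imwrite('pics/c3.png',cv2.resize(im[0:90,280:370],None,fx=6,fy=6,interpolation=cv2.INTER_NEAREST))
E
```

```text
(no output)
```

View pics/c2.png

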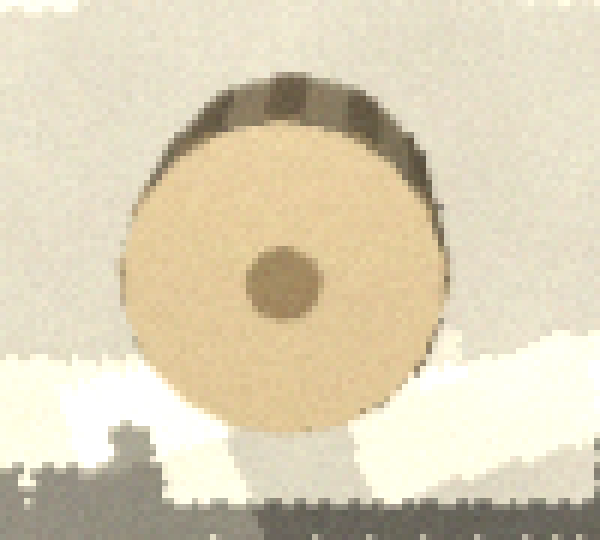

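View pics/c3.png

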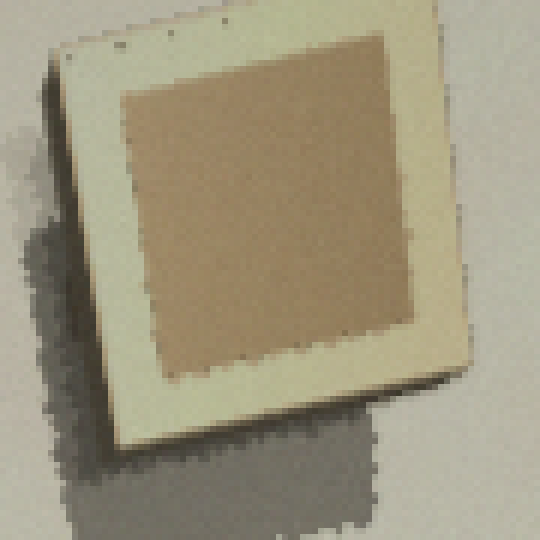

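```bash
python3 - <<'E'
from h import *
cw=cam('wrist',obsof('w2.npy'))
print(onplane(cw,195+284/6-.5,145+284/6-.5,50))
# circle contour by points on rim, mapped to z=50
P=np.array([onplane(cw,195+u/6-.5,145+v/6-.5,50)[:2] for u,v in [(124,270),(447,270),(284,120),(284,432),(165,160),(405,160),(170,380),(400,385)]],np.float32)
print(cv2.fitEllipse(P))
P=np.array([onplane(cw,280+u/6-.5,v/6-.5,44)[:2] for u,v in [(124,92),(383,36),(412,320),(168,380)]])
d=P-P.mean(0);print(P.round(1),P.mean(0),[np.degrees(np.arctan2(*(P[i]-P[i-1])[::-1]))%90 for i in range(4)])
E
```

```text
[447.66084537 360.95134183  50.        ]
((448.888671875, 361.0476989746094), (51.5062141418457, 51.75263595581055), 105.37877655029297)
[[604.4 365.4]
 [622.5 335. ]
 [592.3 316.3]
 [573.4 345.7]] [598.18569099 340.6010003 ] [np.float64(32.52882040226713), np.float64(30.78055849435691), np.float64(31.837148702823924), np.float64(32.78601439164706)]
```

Call:
{"api": "move_arm", "payload": {
  "rows": [
    [3,12,-20,0,-1],
    [3,12,-60,0,-1],
    [3,12,-90,0,-1],
    [3,12,-108,0,-1],
    [3,12,-118,0,-1],
    [3,12,-118,0,-1],
    [3,12,-118,0,-1]
  ]
}}

```text
t: 3.75
ee_pos: [448.6, 360.9, 14.9]
orientation: [2.033, 0.358, -2.032]
ft_force: [0.3, 0.1, -0.1]
width: 88.0
```

```bash
python3 - <<'E'
from h import *
o,im=snap('wrist','w3'); print(o['t'],o['ee_pos'],yaw(o)[0],o['ft_force'])
E
```

```text
3.75 [448.61163262 360.93096977  14.85658458] -1.2226855818159024 [ 0.2760212   0.05453516 -0.05058621]
```

View pics/w3.png

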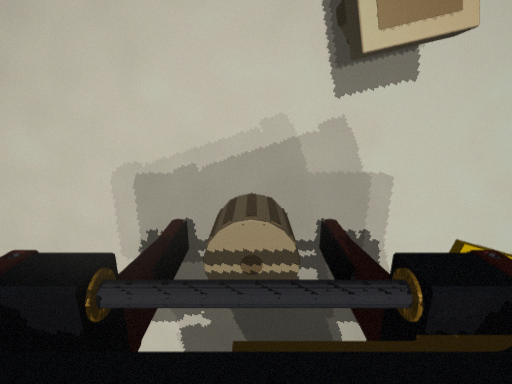

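The drum is between the fingers, centred at column 252, so I'm closing the grip.

Call:
{"api": "move_arm", "payload": {
  "rows": [
    [0,0,0,0,1],
    [0,0,0,0,1],
    [0,0,0,0,1],
    [0,0,0,0,1],
    [0,0,0,0,1],
    [0,0,0,0,1]
  ]
}}

```text
t: 4.55
ee_pos: [448.6, 361.2, 15.0]
orientation: [2.033, 0.359, -2.032]
ft_force: [-0.6, 1.4, 1.3]
width: 51.5
```

```bash
python3 - <<'E'
from h import *
o,im=snap('wrist','w4'); print(o['t'],o['ee_pos'],yaw(o)[0],o['width'],o['ft_force'])
cw=cam('wrist',o); print(proj(cw,[*o['ee_pos'][:2],50]))
cv2.imwrite('pics/c4.png',cv2.resize(im[150:330,150:350],None,fx=3,fy=3))
E
```

```text
4.55 [448.62964914 361.18853048  15.02197977] -1.2226226523251695 51.53945164524003 [-0.58595939  1.36922148  1.32347608]
[252.15018731 262.66249005]
```

View pics/c4.png

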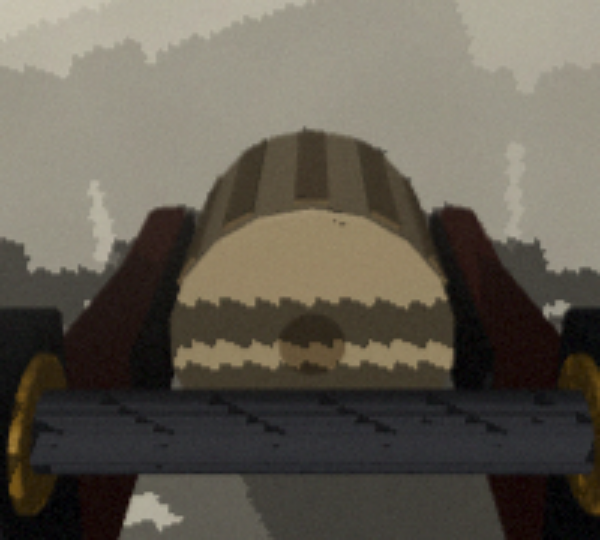

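```bash
python3 - <<'E'
from h import *
o=obsof('w4.npy');cw=cam('wrist',o)
p=onplane(cw,150+313/3-.5,150+345/3-.5,50); print(p, p-o['ee_pos']); m=yaw(o)[1]; print(m.T@(p-o['ee_pos']))
E
```

```text
[447.89828178 359.96734797  50.        ] [-0.73136736 -1.22118251 34.97802023]
[-34.97974199   0.86506165   1.07582662]
```

Call:
{"api": "move_arm", "payload": {
  "rows": [
    [0,0,20,0,1],
    [0,0,60,0,1],
    [0,-20,95,0,1],
    [2,-70,100,0,1],
    [4,-130,100,0,1],
    [6,-190,100,0,1],
    [8,-250,100,0,1],
    [10,-310,100,0,1],
    [11,-370,100,0,1],
    [11,-430,100,0,1],
    [11,-480,100,0,1],
    [11,-510,100,0,1]
  ]
}}

```text
t: 6.1
ee_pos: [459.5, -151.3, 116.1]
orientation: [2.035, 0.356, -2.032]
ft_force: [-0.6, 1.1, -2.6]
width: 51.7
```

Call:
{"api": "move_arm", "payload": {
  "rows": [
    [0,-20,0,0,1],
    [0,-20,0,0,1],
    [0,-20,0,0,1]
  ]
}}

```text
t: 6.48
ee_pos: [459.3, -170.9, 116.5]
orientation: [2.035, 0.356, -2.032]
ft_force: [-0.4, 0.2, -1.5]
width: 51.6
```

```bash
python3 - <<'E'
from h import *
o,im=snap('wrist','w5'); print(o['t'],o['ee_pos'],yaw(o)[0],o['width'],o['ft_force'])
E
```

```text
6.475 [ 459.26260316 -170.87851582  116.52549519] -1.2248523590799518 51.56054393265086 [-0.41904732  0.16934823 -1.50600697]
```

View pics/w5.png

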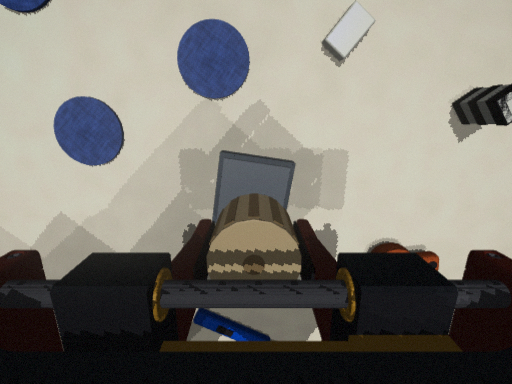

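Call:
{"api": "move_arm", "payload": {
  "rows": [
    [0.6,1.6,-30,0,1],
    [0.6,1.6,-60,0,1],
    [0.6,1.6,-74,0,1],
    [0.6,1.6,-78,0,1],
    [0.6,1.6,-78,0,1]
  ]
}}

```text
t: 7.15
ee_pos: [460.3, -168.9, 38.8]
orientation: [2.035, 0.356, -2.031]
ft_force: [0.6, 0.3, -1.9]
width: 51.4
```

```bash
python3 - <<'E'
from h import *
o,im=snap('wrist','w6'); print(o['t'],o['ee_pos'],yaw(o)[0],o['width'],o['ft_force'])
cv2.imwrite('pics/c6.png',cv2.resize(im[130:330,140:360],None,fx=3,fy=3))
E
```

```text
7.15 [ 460.25925472 -168.93053503   38.8078172 ] -1.2238442886249954 51.35511553762719 [ 0.63765885  0.33334084 -1.87926365]
```

View pics/c6.png

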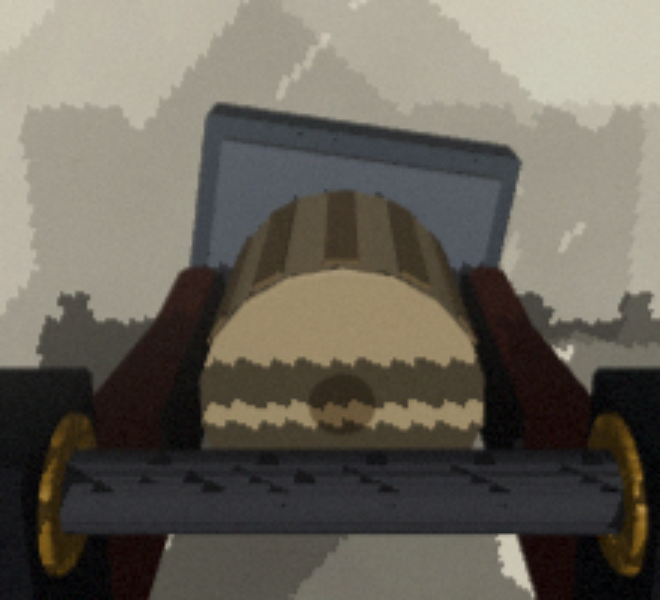

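```bash
python3 - <<'E'
from h import *
o=obsof('w6.npy');cw=cam('wrist',o)
f=lambda u,v,z:onplane(cw,140+u/3-.5,130+v/3-.5,z)[:2]
a,b=f(218,138,20),f(503,183,20); e=b-a; print(a,b,np.linalg.norm(e)); e/=np.linalg.norm(e); n=np.array([e[1],-e[0]]); n=n if n[0]<0 else -n
print('plinth',(a+b)/2+33*n,'drum',f(342,404,74))
E
```

```text
[ 484.68024434 -130.49769002] [ 497.06454082 -196.54105974] 67.19447509273176
plinth [ 458.43771402 -169.60144909] drum [ 459.72515824 -169.84669009]
```

Call:
{"api": "move_arm", "payload": {
  "rows": [
    [-0.8,-0.3,0,0,1],
    [-0.8,-0.3,-1.5,0,1],
    [-0.8,-0.3,-3,0,1],
    [-0.8,-0.3,-3.5,0,1],
    [-0.8,-0.3,-3.5,0,1]
  ]
}}

```text
t: 7.82
ee_pos: [459.6, -169.4, 35.5]
orientation: [2.035, 0.356, -2.031]
ft_force: [0.1, -0.2, -1.3]
width: 51.6
```

Call:
{"api": "move_arm", "payload": {
  "rows": [
    [0,0,-0.7,0,1],
    [0,0,-0.7,0,1],
    [0,0,-0.7,0,1]
  ]
}}

```text
t: 8.2
ee_pos: [459.7, -169.4, 35.0]
orientation: [2.035, 0.356, -2.03]
ft_force: [-0.6, 0.9, 4.9]
width: 51.6
```

Contact shows as 4.9 N upward, so I'm releasing and rising.

Call:
{"api": "move_arm", "payload": {
  "rows": [
    [0,0,0,0,0],
    [0,0,0,0,-1],
    [0,0,0,0,-1],
    [0,0,0,0,-1],
    [0,0,30,0,-1],
    [0,0,80,0,-1],
    [0,0,110,0,-1],
    [0,0,110,0,-1],
    [0,0,110,0,-1]
  ]
}}

```text
t: 9.32
ee_pos: [459.1, -169.2, 144.3]
orientation: [2.035, 0.356, -2.031]
ft_force: [0.0, -0.1, -0.2]
width: 87.9
```

```bash
python3 - <<'E'
from h import *
o,im=snap('wrist','w7'); print(o['t'],o['ee_pos'],yaw(o)[0],o['width'],o['ft_force'])
cv2.imwrite('pics/c7.png',cv2.resize(cv2.convertScaleAbs(im[130:250,185:315],alpha=1.5),None,fx=5,fy=5,interpolation=cv2.INTER_NEAREST))
E
```

```text
9.325 [ 459.13566483 -169.1891085   144.31282154] -1.2241229488200676 87.90238064318814 [ 0.04619542 -0.14072987 -0.21255303]
```

View pics/c7.png

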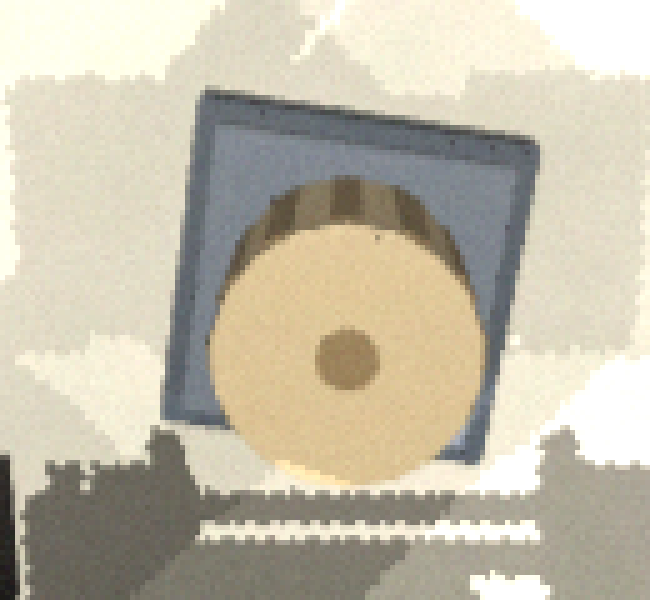

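```bash
python3 - <<'E'
from h import *
o=obsof('w7.npy');cw=cam('wrist',o)
f=lambda u,v,z:onplane(cw,185+u/5-.5,130+v/5-.5,z)[:2]
a,b=f(214,126,20),f(523,168,20); e=b-a; print(a,b,np.linalg.norm(e)); e/=np.linalg.norm(e); n=np.array([e[1],-e[0]]); n=n if n[0]<0 else -n
print('plinth',(a+b)/2+33*n,'drum dot',f(347,360,70),'circle',(f(209,345,70)+f(486,345,70))/2,)
P=np.array([f(u,v,70) for u,v in [(209,345),(486,345),(348,224),(348,484),(235,265),(462,270),(250,445),(445,450)]],np.float32);print(cv2.fitEllipse(P))
# scene/top check
im=get_image('top');cv2.imwrite('pics/t7.png',im)
E
```

```text
[ 484.07237154 -131.16161761] [ 498.14085593 -196.96116136] 67.28671645067841
plinth [ 458.83598057 -170.96111665] drum dot [ 459.09199968 -170.41793166] circle [ 461.86729853 -169.5183571 ]
((459.9724426269531, -170.3128662109375), (51.057342529296875, 52.71646499633789), 177.94476318359375)
```

Call:
{"api": "move_arm", "payload": {
  "rows": [
    [5,30,5,0.05,-1],
    [20,80,5,0.1,-1],
    [35,135,5,0.15,-1],
    [50,190,5,0.2,-1],
    [65,245,5,0.21,-1],
    [80,300,5,0.21,-1],
    [95,355,0,0.21,-1],
    [110,410,0,0.21,-1],
    [125,460,-5,0.21,-1],
    [139,510,-10,0.21,-1],
    [139,510,-10,0.21,-1],
    [139,510,-10,0.21,-1]
  ]
}}

```text
t: 10.92
ee_pos: [596.7, 340.1, 132.0]
orientation: [1.903, 0.545, -1.909]
ft_force: [0.0, -1.0, 0.4]
width: 87.7
```

```bash
python3 - <<'E'
from h import *
o,im=snap('wrist','w8'); print(o['t'],o['ee_pos'],yaw(o)[0],o['width'],o['ft_force'])
cv2.imwrite('pics/c8.png',cv2.resize(im[130:250,185:315],None,fx=5,fy=5,interpolation=cv2.INTER_NEAREST))
E
```

```text
10.925 [596.67556928 340.12639212 131.9521649 ] -1.0135327055512104 87.70122577719246 [ 0.04369556 -0.99816367  0.4063118 ]
```

View pics/c8.png

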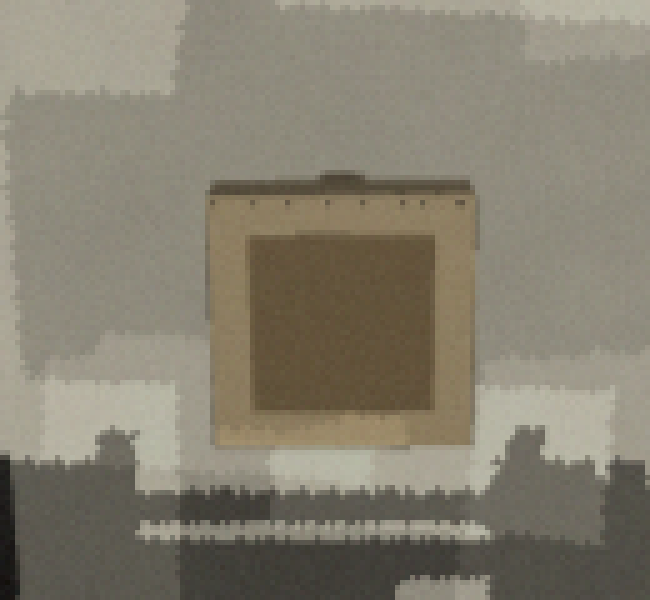

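```bash
python3 - <<'E'
from h import *
o=obsof('w8.npy');cw=cam('wrist',o)
f=lambda u,v,z:onplane(cw,185+u/5-.5,130+v/5-.5,z)[:2]
for L in ([(247,236),(434,236),(434,410),(253,410)],[(210,193),(474,193),(472,446),(216,446)]):
    P=np.array([f(u,v,44) for u,v in L]); c=P.mean(0); print(c,c-o['ee_pos'][:2],[np.linalg.norm(P[i]-P[i-1]).round(1) for i in range(4)],[np.degrees(np.arctan2(*(P[i]-P[i-1])[::-1]))%90 for i in range(4)], (yaw(o)[1].T@np.r_[c-o['ee_pos'][:2],0])[1:])
E
```

```text
[598.31289273 341.02960552] [1.63732345 0.9032134 ] [np.float64(35.4), np.float64(35.8), np.float64(35.4), np.float64(36.0)] [np.float64(32.66315694889149), np.float64(31.894841398604058), np.float64(32.949821563621924), np.float64(31.889560745092908)] [ 0.09936218 -1.8672771 ]
[598.70721502 341.04404372] [2.03164574 0.9176516 ] [np.float64(51.4), np.float64(50.1), np.float64(51.4), np.float64(51.3)] [np.float64(31.63302137605961), np.float64(31.896086962835483), np.float64(32.977468073304976), np.float64(31.88841735047575)] [ 0.29565189 -2.20957471]
```

Call:
{"api": "move_arm", "payload": {
  "rows": [
    [1.8,0.9,-30,0,-1],
    [1.8,0.9,-70,0,-1],
    [1.8,0.9,-100,0,-1],
    [1.8,0.9,-115,0,-1],
    [1.8,0.9,-115,0,-1],
    [1.8,0.9,-115,0,1],
    [1.8,0.9,-115,0,1],
    [1.8,0.9,-115,0,1],
    [1.8,0.9,-115,0,1],
    [1.8,0.9,-115,0,1],
    [1.8,0.9,-115,0,1]
  ]
}}

```text
t: 12.35
ee_pos: [598.9, 340.9, 18.0]
orientation: [1.905, 0.545, -1.909]
ft_force: [-2.7, 0.4, 6.1]
width: 51.5
```

```bash
python3 - <<'E'
from h import *
o,im=snap('wrist','w9'); print(o['t'],o['ee_pos'],yaw(o)[0],o['width'],o['ft_force'])
cv2.imwrite('pics/c9.png',cv2.resize(im[150:330,150:350],None,fx=3,fy=3))
E
```

```text
12.35 [598.92001463 340.85411763  18.00791347] -1.014412255493277 51.53114385614185 [-2.65061898  0.42807724  6.10048536]
```

View pics/c9.png

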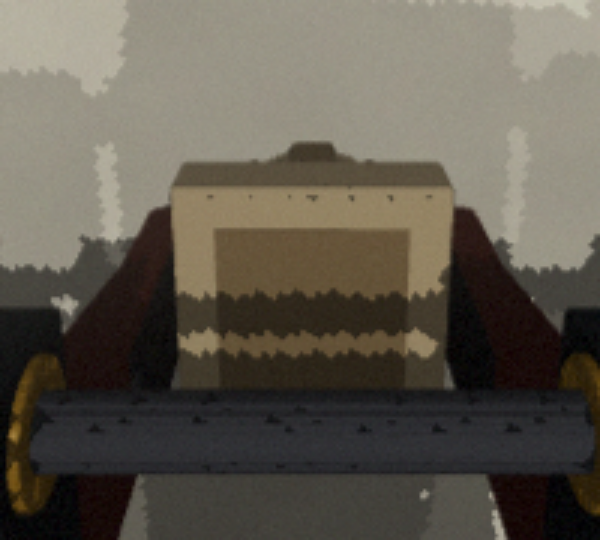

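```bash
python3 - <<'E'
from h import *
o=obsof('w9.npy');cw=cam('wrist',o); M=yaw(o)[1]
f=lambda u,v,z:M.T@(onplane(cw,150+u/3-.5,150+v/3-.5,z)-o['ee_pos'])
for (a,b,h) in (((214,228),(411,228),18),((172,186),(453,186),26)):
    A,B=f(*a,44),f(*b,44);print(A,B,(A+B)/2+[0,0,h])
E
```

```text
[-25.99761541 -17.25913657 -17.46368426] [-26.03844479  18.75143086 -17.44009649] [-26.0180301    0.74614715   0.54810962]
[-26.00105666 -24.53845516 -25.61482392] [-26.05840561  26.04013439 -25.58315653] [-26.02973114   0.75083961   0.40100978]
```

Call:
{"api": "move_arm", "payload": {
  "rows": [
    [0,0,20,0,1],
    [0,0,60,0,1],
    [-5,-15,100,0,1],
    [-15,-55,115,-0.05,1],
    [-30,-110,115,-0.1,1],
    [-46,-168,115,-0.15,1],
    [-62,-226,115,-0.2,1],
    [-78,-284,115,-0.25,1],
    [-94,-342,115,-0.3,1],
    [-108,-395,115,-0.35,1],
    [-122,-445,115,-0.35,1],
    [-132,-485,115,-0.35,1]
  ]
}}

```text
t: 13.9
ee_pos: [466.2, -146.1, 133.9]
orientation: [2.113, 0.218, -2.114]
ft_force: [0.3, 0.7, -0.6]
width: 51.8
```

Call:
{"api": "move_arm", "payload": {
  "rows": [
    [-5,-15,0,0,1],
    [-8,-25,0,0,1],
    [-8,-25,-5,0,1],
    [-8,-25,-5,0,1]
  ]
}}

```text
t: 14.4
ee_pos: [458.2, -170.1, 128.5]
orientation: [2.111, 0.22, -2.115]
ft_force: [0.3, 0.3, -1.8]
width: 52.2
```

```bash
python3 - <<'E'
from h import *
o,im=snap('wrist','w10'); print(o['t'],o['ee_pos'],yaw(o)[0],o['width'],o['ft_force'])
E
```

```text
14.4 [ 458.16731605 -170.12600289  128.48133856] -1.3642872547147757 52.15207238764933 [ 0.32005449  0.33158261 -1.84789284]
```

View pics/w10.png

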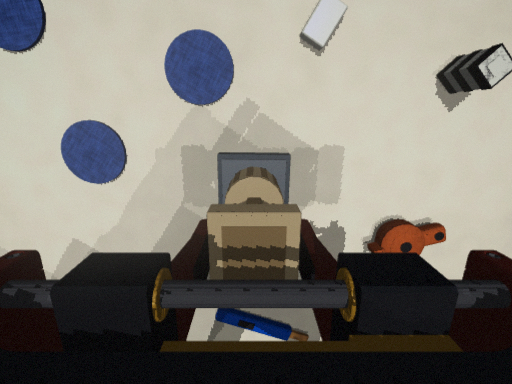

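Call:
{"api": "move_arm", "payload": {
  "rows": [
    [1.3,0.4,-15,0,1],
    [1.3,0.4,-30,0,1],
    [1.3,0.4,-36,0,1],
    [1.3,0.4,-38,0,1],
    [1.3,0.4,-38,0,1],
    [1.3,0.4,-38,0,1]
  ]
}}

```text
t: 15.2
ee_pos: [459.8, -169.9, 90.9]
orientation: [2.112, 0.22, -2.114]
ft_force: [-0.4, 0.3, -1.8]
width: 52.1
```

```bash
python3 - <<'E'
from h import *
o,im=snap('wrist','w11'); print(o['t'],o['ee_pos'],yaw(o)[0],o['width'],o['ft_force'])
cv2.imwrite('pics/c11.png',cv2.resize(im[130:330,140:360],None,fx=3,fy=3))
E
```

```text
15.2 [ 459.82057532 -169.88767531   90.93006091] -1.3642067273859628 52.06132370375276 [-0.44205358  0.25685306 -1.75640101]
```

View pics/c11.png

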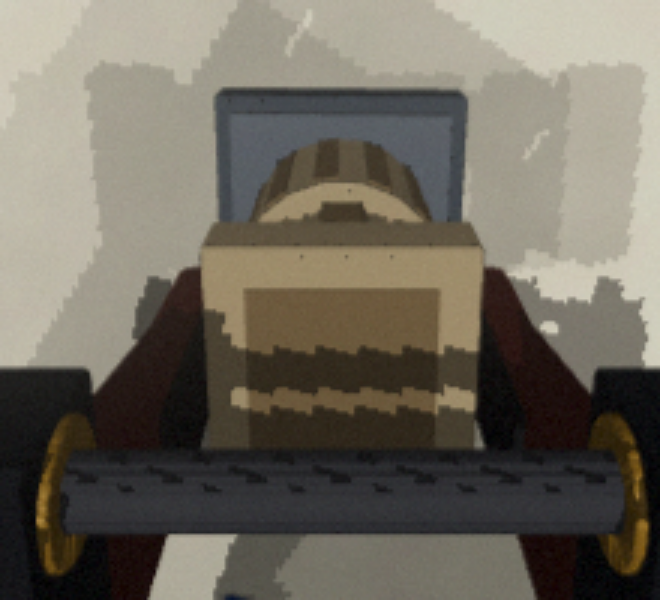

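```bash
python3 - <<'E'
from h import *
o=obsof('w11.npy');cw=cam('wrist',o); M=yaw(o)[1]
f=lambda u,v,z:M.T@(onplane(cw,140+u/3-.5,130+v/3-.5,z)-o['ee_pos'])
A,B=f(244,288,117),f(440,288,117);print('cap',(A+B)/2+[0,0,18])
print('drum far rim centre',f(342,181,70)+[0,0,26], 'sides at v=222',f(255,222,70),f(432,222,70))
a,b=f(230,113,20),f(453,113,20);print('plinth',(a+b)/2+[0,0,33])
E
```

```text
cap [-26.08501939   0.72056421   0.22709064]
drum far rim centre [20.90882956  0.75045197  0.72307398] sides at v=222 [ 20.93118842 -20.15859707 -15.08059757] [ 20.90274921  22.37012978 -15.05507363]
plinth [70.90302802  0.63771988  0.52663355]
```

Call:
{"api": "move_arm", "payload": {
  "rows": [
    [-0.3,0,-1.5,0,1],
    [-0.3,0,-2.5,0,1],
    [-0.3,0,-2.5,0,1],
    [-0.3,0,-2.5,0,1]
  ]
}}

```text
t: 15.75
ee_pos: [459.5, -169.9, 88.4]
orientation: [2.112, 0.22, -2.114]
ft_force: [-0.3, 0.4, -1.2]
width: 51.7
```

Call:
{"api": "move_arm", "payload": {
  "rows": [
    [0,0,-0.7,0,1],
    [0,0,-0.7,0,1],
    [0,0,-0.7,0,1]
  ]
}}

```text
t: 16.12
ee_pos: [459.6, -169.9, 88.0]
orientation: [2.112, 0.22, -2.113]
ft_force: [-1.3, 0.5, 3.8]
width: 51.7
```

Call:
{"api": "move_arm", "payload": {
  "rows": [
    [0,0,0,0,0],
    [0,0,0,0,-1],
    [0,0,0,0,-1],
    [0,0,0,0,-1],
    [0,0,30,0,-1],
    [0,0,70,0,-1],
    [0,0,100,0,-1],
    [0,0,100,0,-1]
  ]
}}

```text
t: 17.12
ee_pos: [461.1, -170.5, 190.0]
orientation: [2.116, 0.217, -2.108]
ft_force: [0.1, 0.9, -0.0]
width: 87.9
```

```bash
python3 - <<'E'
from h import *
o,im=snap('wrist','w12'); print(o['t'],o['ee_pos'],yaw(o)[0],o['width'],o['ft_force'])
cv2.imwrite('pics/s12.png',get_image('scene'))
E
```

```text
17.125 [ 461.09582454 -170.47486736  190.0099456 ] -1.3642040162154165 87.8906396052544 [ 0.08349513  0.89866617 -0.04664906]
```

View pics/w12.png

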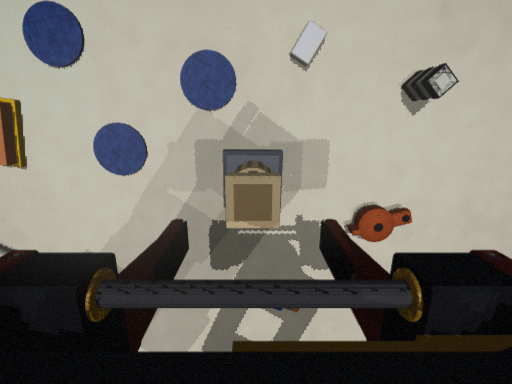

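View pics/s12.png

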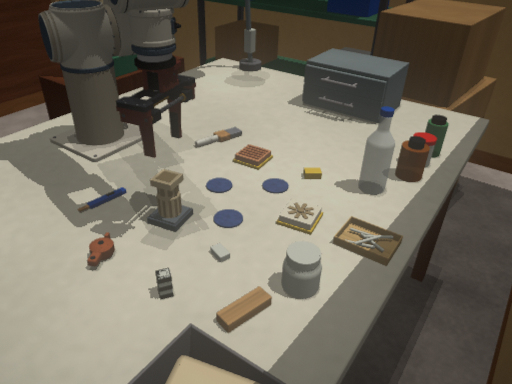

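The column stands straight. Next is the lamp, seen at about (378,225) with its spout to the right at (406,217).

```bash
python3 - <<'E'
from h import *
o=obsof('w12.npy');cw=cam('wrist',o)
a=onplane(cw,378,226,32);b=onplane(cw,406,218,28);print(a,b,np.arctan2(*(b-a)[1::-1]))
p=onplane(cw,442,80,50);print('post',p)
im=cv2.imread('pics/w12.png');h=cv2.cvtColor(im,cv2.COLOR_BGR2HSV)
for s,c,m in comps(cv2.morphologyEx(cv2.inRange(h,(105,90,40),(130,255,255)),cv2.MORPH_CLOSE,np.ones((3,3))),800):
    print(c,cv2.fitEllipse(planepts(cw,m,4)))
E
```

```text
[ 435.62739997 -341.73591685   32.        ] [ 452.48897013 -376.11241634   28.        ] -1.1147799713559343
post [ 612.93127706 -343.12387344   50.        ]
[52.3501006  33.18846412] ((578.5509033203125, 91.16519165039062), (65.93256378173828, 66.90367126464844), 173.09310913085938)
[207.78148293  79.58218909] ((566.1923217773438, -93.15804290771484), (65.34312438964844, 65.67005920410156), 148.88717651367188)
[119.5028626  148.71803435] ((460.6880798339844, 5.49149751663208), (65.15348052978516, 65.8070068359375), 12.174592971801758)
```

Call:
{"api": "move_arm", "payload": {
  "rows": [
    [0,0,0,0.18,-1],
    [-5,-30,0,0.36,-1],
    [-10,-60,0,0.54,-1],
    [-15,-90,0,0.72,-1],
    [-20,-120,0,0.9,-1],
    [-25,-150,0,1.08,-1],
    [-25,-171,-10,1.26,-1],
    [-25,-171,-30,1.44,-1],
    [-25,-171,-50,1.62,-1],
    [-25,-171,-70,1.8,-1],
    [-25,-171,-80,1.82,-1],
    [-25,-171,-80,1.82,-1]
  ]
}}

```text
t: 18.73
ee_pos: [433.6, -340.2, 106.2]
orientation: [0.869, 1.393, -0.87]
ft_force: [-0.3, 0.8, 0.1]
width: 87.6
```

```bash
python3 - <<'E'
from h import *
o,im=snap('wrist','w13'); print(o['t'],o['ee_pos'],yaw(o)[0],o['width'],o['ft_force'],np.array(o['qpos']).round(2))
E
```

```text
18.725 [ 433.58387213 -340.15244095  106.19773052] 0.4528409257643952 87.5740630331922 [-0.25352487  0.76838907  0.05316092] [-0.69  0.48  1.87 -0.    0.8  -1.14]
```

View pics/w13.png

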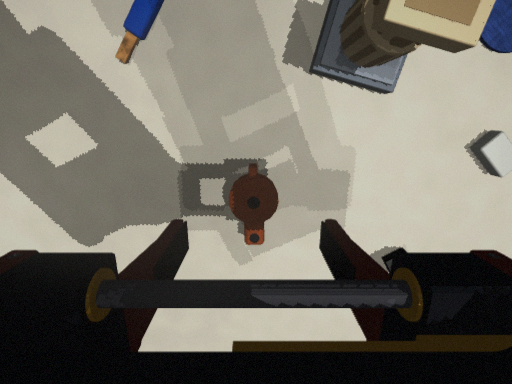

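```bash
python3 - <<'E'
from h import *
im=cv2.imread('pics/w13.png')
cv2.imwrite('pics/c13.png',cv2.resize(cv2.convertScaleAbs(im[155:255,205:305],alpha=1.8),None,fx=6,fy=6,interpolation=cv2.INTER_NEAREST))
E
```

```text
(no output)
```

View pics/c13.png

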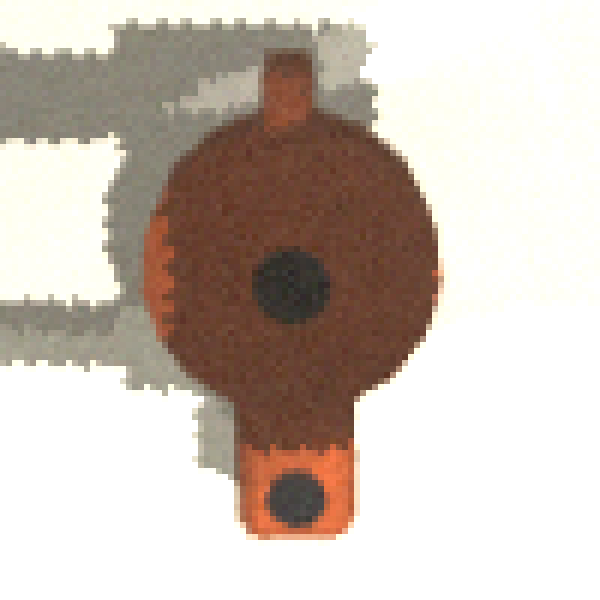

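```bash
python3 - <<'E'
from h import *
o=obsof('w13.npy');cw=cam('wrist',o);M=yaw(o)[1]
f=lambda u,v,z:onplane(cw,205+u/6-.5,155+v/6-.5,z)
h=f(291,286,30);s=f(297,499,26);k=f(289,62,32)
e1=f(145,270,26);e2=f(440,270,26);t=f(292,113,26)
print('hole',h[:2],'circle-x',np.linalg.norm(e1-e2),M.T@((e1+e2)/2-o['ee_pos']),M.T@(h-o['ee_pos']),'far',M.T@(t-o['ee_pos']))
d=s-k;print('ang',np.arctan2(d[1],d[0]),'jaw-pi/2',yaw(o)[0]-np.pi/2)
E
```

```text
hole [ 433.95598532 -342.96790701] circle-x 46.80600502796394 [80.19595708 -0.52885773  1.48201215] [76.19359684 -0.76312361  2.84831466] far [ 80.24726783  -0.58292291 -23.88848416]
ang -1.1018741681555742 jaw-pi/2 -1.1179554010305013
```

Call:
{"api": "move_arm", "payload": {
  "rows": [
    [-0.5,-2.1,-30,0.016,-1],
    [-0.5,-2.1,-65,0.016,-1],
    [-0.5,-2.1,-90,0.016,-1],
    [-0.5,-2.1,-99,0.016,-1],
    [-0.5,-2.1,-101.5,0.016,-1],
    [-0.5,-2.1,-101.5,0.016,-1],
    [-0.5,-2.1,-101.5,0.016,1],
    [-0.5,-2.1,-101.5,0.016,1],
    [-0.5,-2.1,-101.5,0.016,1],
    [-0.5,-2.1,-101.5,0.016,1],
    [-0.5,-2.1,-101.5,0.016,1],
    [-0.5,-2.1,-101.5,0.016,1]
  ]
}}

```text
t: 20.27
ee_pos: [433.7, -342.7, 5.6]
orientation: [0.857, 1.396, -0.858]
ft_force: [0.4, 0.4, 1.6]
width: 47.2
```

```bash
python3 - <<'E'
from h import *
o,im=snap('wrist','w14'); print(o['t'],o['ee_pos'],yaw(o)[0],o['width'],o['ft_force'])
cv2.imwrite('pics/c14.png',cv2.resize(cv2.convertScaleAbs(im[150:330,150:350],alpha=1.5),None,fx=3,fy=3))
E
```

```text
20.275 [ 433.67287421 -342.67056927    5.62064962] 0.46908341009343396 47.23865945362707 [0.38716319 0.37175781 1.61670798]
```

View pics/c14.png

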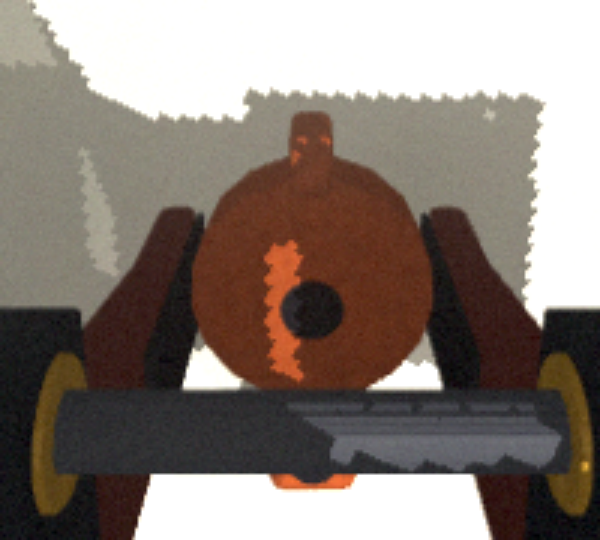

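```bash
python3 - <<'E'
from h import *
o=obsof('w14.npy');cw=cam('wrist',o);M=yaw(o)[1]
f=lambda u,v,z:M.T@(onplane(cw,150+u/3-.5,150+v/3-.5,z)-o['ee_pos'])
for z in (26,29,32): print(z,'hole',f(312,310,z),'far',f(312,155,z)+[0,0,24],'sides',f(192,285,z),f(432,285,z))
E
```

```text
26 hole [-20.38038088  -0.37855838   2.85322741] far [-20.36475692  -0.35899153  -5.13323998] sides [-20.35442657 -23.74454623  -2.57431032] [-20.4010488   22.99627258  -2.54643185]
29 hole [-23.37957804  -0.37971997   1.21024382] far [-23.36428631  -0.36056919  -6.096078  ] sides [-23.35417561 -23.24886418  -4.10188525] [-23.39980649  22.4980793   -4.07459957]
32 hole [-26.37877521  -0.38088157  -0.43273978] far [-26.3638157   -0.36214684  -7.05891602] sides [-26.35392466 -22.75318212  -5.62946017] [-26.39856419  21.99988602  -5.60276729]
```

Call:
{"api": "move_arm", "payload": {
  "rows": [
    [0,0,15,0,1],
    [0,0,55,0,1],
    [10,0,110,0,1],
    [40,10,155,0,1],
    [80,40,180,0,1],
    [110,85,190,0,1],
    [130,140,190,0,1],
    [140,195,190,0,1],
    [145,250,190,0,1],
    [145,305,180,0,1],
    [145,360,160,0,1],
    [145,405,130,0,1]
  ]
}}

```text
t: 21.82
ee_pos: [579.1, 64.4, 136.8]
orientation: [0.857, 1.394, -0.855]
ft_force: [0.0, -0.3, -0.5]
width: 47.6
```

Call:
{"api": "move_arm", "payload": {
  "rows": [
    [0,15,-15,0,1],
    [0,29,-25,0,1],
    [0,29,-35,0,1],
    [0,29,-35,0,1]
  ]
}}

```text
t: 22.32
ee_pos: [578.9, 92.3, 101.3]
orientation: [0.858, 1.395, -0.857]
ft_force: [0.2, -0.3, -1.0]
width: 47.1
```

```bash
python3 - <<'E'
from h import *
o,im=snap('wrist','w15'); print(o['t'],o['ee_pos'],yaw(o)[0],o['width'],o['ft_force'])
cw=cam('wrist',o)
h=cv2.cvtColor(im,cv2.COLOR_BGR2HSV)
for s,c,m in comps(cv2.morphologyEx(cv2.inRange(h,(105,90,30),(130,255,255)),cv2.MORPH_CLOSE,np.ones((3,3))),500):
    print(s,c,cv2.fitEllipse(planepts(cw,m,4)))
E
```

```text
22.325 [578.93051544  92.33736728 101.34160659] 0.4688039793921725 47.144300096712456 [ 0.22750679 -0.34368282 -1.03918302]
[ 221  165   66   46 1425] [255.75368421 190.26175439] ((579.6436767578125, 94.0007553100586), (40.64781188964844, 68.84756469726562), 126.23509216308594)
[  82  183   66   61 3112] [114.74325193 212.85025707] ((460.84613037109375, 7.516646385192871), (65.35596466064453, 66.93692779541016), 156.38037109375)
```

View pics/w15.png

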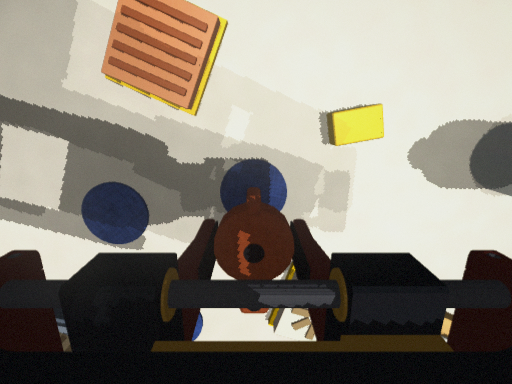

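```bash
python3 - <<'E'
from h import *
from scipy.optimize import least_squares
im=cv2.imread('pics/w15.png');o=obsof('w15.npy');cw=cam('wrist',o);M=yaw(o)[1]
h=cv2.cvtColor(im,cv2.COLOR_BGR2HSV)
m=cv2.morphologyEx(cv2.inRange(h,(105,70,20),(130,255,255)),cv2.MORPH_CLOSE,np.ones((3,3)))
m[:, :205]=0;m[:,300:]=0;m[230:]=0
c=max(cv2.findContours(m,cv2.RETR_EXTERNAL,cv2.CHAIN_APPROX_NONE)[0],key=cv2.contourArea).reshape(-1,2)
print(cv2.boundingRect(c))
for vm in (185,195,203):
  k=c[(c[:,1]<vm)|((c[:,1]<205)&((c[:,0]<224)|(c[:,0]>284)))]
  P=np.array([onplane(cw,u,v,4)[:2] for u,v in k])
  r=least_squares(lambda x:np.hypot(*(P-x[:2]).T)-33.2,[578,92],loss='soft_l1'); r2=least_squares(lambda x:np.hypot(*(P-x[:2]).T)-x[2],[578,92,33],loss='soft_l1'); print(len(k),r.x,r2.x,np.abs(r.fun).mean(), (M.T@np.r_[r.x-o['ee_pos'][:2],0])[1:])
E
```

```text
(221, 163, 66, 48)
136 [579.77398205  89.73755905] [579.86045134  89.5819205   33.33078212] 1.9389460094937743 [-0.42217989  2.70040781]
163 [580.5230785   88.35249391] [580.6619659   88.10364793  33.40440978] 5.437267389971088 [-0.3797036   4.27449369]
187 [580.22033574  88.8007485 ] [569.96785272  99.5601229   23.18607637] 7.478496187171953 [-0.447253    3.73781653]
```

```bash
python3 - <<'E'
from h import *
from scipy.optimize import least_squares
im=cv2.imread('pics/w15.png');o=obsof('w15.npy');cw=cam('wrist',o);M=yaw(o)[1]
h=cv2.cvtColor(im,cv2.COLOR_BGR2HSV)
m=cv2.inRange(h,(105,70,20),(130,255,255))
m[:, :205]=0;m[:,300:]=0;m[230:]=0
pts=[]
for v in range(158,206):
    x=np.flatnonzero(m[v]); 
    if len(x)>4: pts+=[(x.min()-.5,v),(x.max()+.5,v)]
for u in range(230,280):
    y=np.flatnonzero(m[:,u]); 
    if len(y)>4: pts.append((u,y.min()-.5))
P=np.array([onplane(cw,u,v,4)[:2] for u,v in pts])
r=least_squares(lambda x:np.hypot(*(P-x[:2]).T)-34,[578,92],loss='soft_l1');r2=least_squares(lambda x:np.hypot(*(P-x[:2]).T)-x[2],[578,92,33],loss='soft_l1')
for q in(r,r2):print(q.x,np.abs(q.fun).mean(),(M.T@np.r_[q.x[:2]-o['ee_pos'][:2],0])[1:])
E
```

```text
[579.10003321  91.23548751] 1.2584403617525426 [-0.34662246  1.05958867]
[578.78311632  91.8976653   33.42720247] 1.1330229077352867 [-0.33016205  0.32566447]
```

Call:
{"api": "move_arm", "payload": {
  "rows": [
    [-0.3,-0.3,-30,0,1],
    [-0.3,-0.3,-60,0,1],
    [-0.3,-0.3,-80,0,1],
    [-0.3,-0.3,-89,0,1],
    [-0.3,-0.3,-91,0,1],
    [-0.3,-0.3,-91.5,0,1],
    [-0.3,-0.3,-91.5,0,1]
  ]
}}

```text
t: 23.25
ee_pos: [579.6, 92.1, 11.1]
orientation: [0.859, 1.393, -0.856]
ft_force: [-0.2, -0.1, -0.3]
width: 47.1
```

Call:
{"api": "move_arm", "payload": {
  "rows": [
    [-0.9,-0.2,-1,0,1],
    [-0.9,-0.2,-1.5,0,1],
    [-0.9,-0.2,-1.5,0,1]
  ]
}}

```text
t: 23.62
ee_pos: [578.7, 92.0, 9.7]
orientation: [0.859, 1.393, -0.856]
ft_force: [-0.8, 0.1, -0.3]
width: 47.5
```

```bash
python3 - <<'E'
from h import *
o,im=snap('wrist','w16'); print(o['t'],o['ee_pos'],yaw(o)[0],o['width'],o['ft_force'])
cv2.imwrite('pics/c16.png',cv2.resize(cv2.convertScaleAbs(im[130:330,140:360],alpha=1.5),None,fx=3,fy=3))
E
```

```text
23.625 [578.70134147  91.9703692    9.70283934] 0.4686912252075121 47.49984655049837 [-0.81516939  0.0673006  -0.28045016]
```

View pics/c16.png

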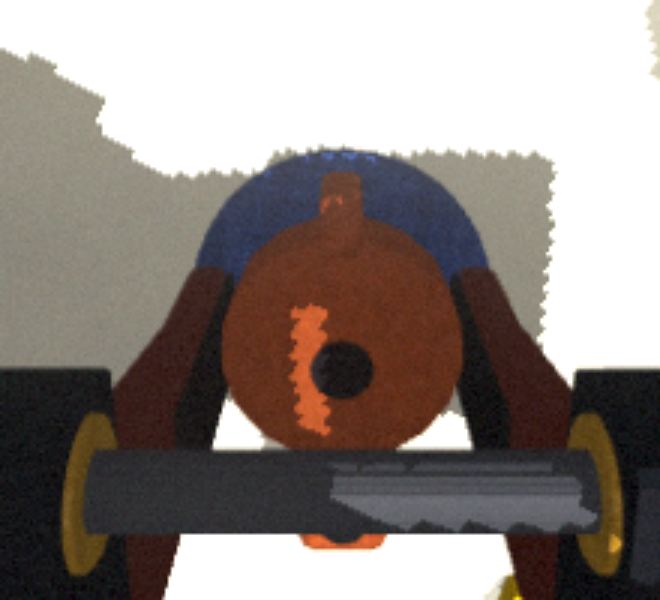

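Call:
{"api": "move_arm", "payload": {
  "rows": [
    [0,0,-0.7,0,1],
    [0,0,-0.7,0,1],
    [0,0,-0.7,0,1]
  ]
}}

```text
t: 24.05
ee_pos: [578.7, 92.0, 9.6]
orientation: [0.859, 1.393, -0.856]
ft_force: [-1.3, -0.1, 6.9]
width: 47.5
```

Call:
{"api": "move_arm", "payload": {
  "rows": [
    [0,0,0,0,0.3],
    [0,0,0,0,-0.3],
    [0,0,0,0,-1],
    [0,0,0,0,-1],
    [0,0,0,0,-1],
    [0,0,30,0,-1],
    [0,0,70,0,-1],
    [0,0,110,0,-1],
    [0,0,110,0,-1],
    [0,0,110,0,-1]
  ]
}}

```text
t: 25.3
ee_pos: [578.2, 91.9, 119.1]
orientation: [0.858, 1.393, -0.856]
ft_force: [0.2, -0.4, -0.1]
width: 87.7
```

```bash
python3 - <<'E'
from h import *
from scipy.optimize import least_squares
o,im=snap('wrist','w17'); print(o['t'],o['ee_pos'],yaw(o)[0],o['width'],o['ft_force'])
cv2.imwrite('pics/c17.png',cv2.resize(cv2.convertScaleAbs(im[130:250,190:320],alpha=1.5),None,fx=5,fy=5,interpolation=cv2.INTER_NEAREST))
E
```

```text
25.3 [578.23485859  91.88565162 119.11101695] 0.4686812389008282 87.72602000528569 [ 0.2084447  -0.41729064 -0.09056054]
```

View pics/c17.png

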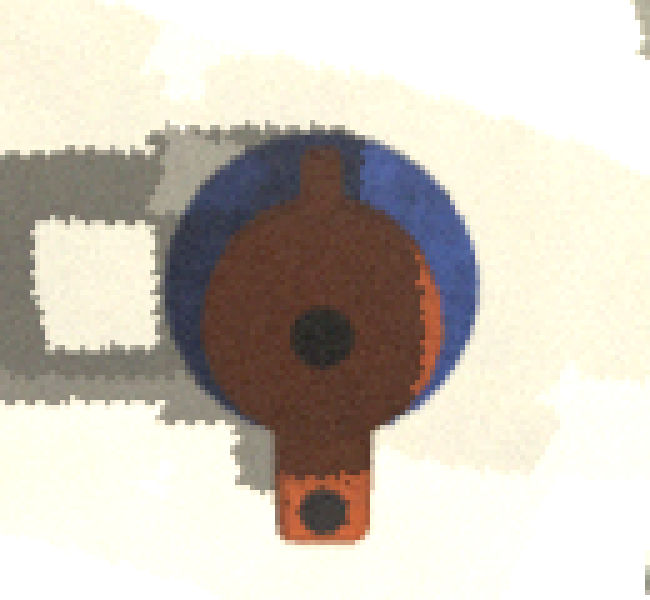

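```bash
python3 - <<'E'
from h import *
from scipy.optimize import least_squares
o=obsof('w17.npy');cw=cam('wrist',o);M=yaw(o)[1]
f=lambda u,v,z:(M.T@(onplane(cw,190+u/5-.5,130+v/5-.5,z)-o['ee_pos']))[1:]
D=np.array([f(u,v,4) for u,v in [(165,285),(480,285),(322,133),(205,185),(440,185),(220,400),(425,400)]])
print('disc',least_squares(lambda x:np.hypot(*(D-x[:2]).T)-x[2],[0,0,34]).x)
for z in(33,34,35,36): print(z,'hole',f(322,337,z))
L=np.array([f(u,v,30) for u,v in [(202,330),(442,330),(250,230),(395,230),(285,206),(358,206)]])
q=least_squares(lambda x:np.hypot(*(L-x[:2]).T)-x[2],[0,0,24]).x;print('body@30',q)
E
```

```text
disc [ 0.27127078 -1.05439789 33.76598682]
33 hole [0.08795325 0.68957878]
34 hole [0.08584366 0.38609493]
35 hole [0.08373407 0.08261108]
36 hole [ 0.08162448 -0.22087276]
body@30 [ 0.11297464 -1.61131458 23.56872616]
```

Call:
{"api": "move_arm", "payload": {
  "rows": [
    [5,-20,20,-0.18,-1],
    [10,-75,40,-0.36,-1],
    [15,-130,40,-0.54,-1],
    [20,-185,40,-0.72,-1],
    [25,-240,40,-0.9,-1],
    [30,-295,40,-1.045,-1],
    [35,-350,30,-1.045,-1],
    [35,-400,20,-1.045,-1],
    [35,-435,10,-1.045,-1],
    [35,-435,10,-1.045,-1],
    [35,-435,10,-1.045,-1]
  ]
}}

```text
t: 26.72
ee_pos: [612.1, -342.2, 127.0]
orientation: [1.619, 0.881, -1.621]
ft_force: [0.5, 0.1, 0.1]
width: 87.9
```

```bash
python3 - <<'E'
from h import *
o,im=snap('wrist','w18'); print(o['t'],o['ee_pos'],yaw(o)[0],o['width'],o['ft_force'])
E
```

```text
26.725 [ 612.09175119 -342.17686902  127.02670293] -0.5764171792606574 87.86725475795164 [0.45837958 0.09625924 0.12836128]
```

View pics/w18.png

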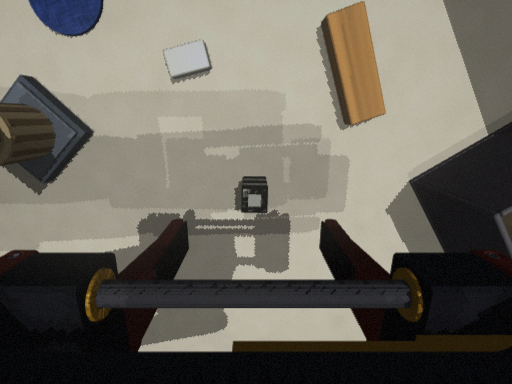

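```bash
python3 - <<'E'
from h import *
im=cv2.imread('pics/w18.png')
cv2.imwrite('pics/c18.png',cv2.resize(cv2.convertScaleAbs(im[165:225,225:285],alpha=1.8),None,fx=10,fy=10,interpolation=cv2.INTER_NEAREST))
E
```

```text
(no output)
```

View pics/c18.png

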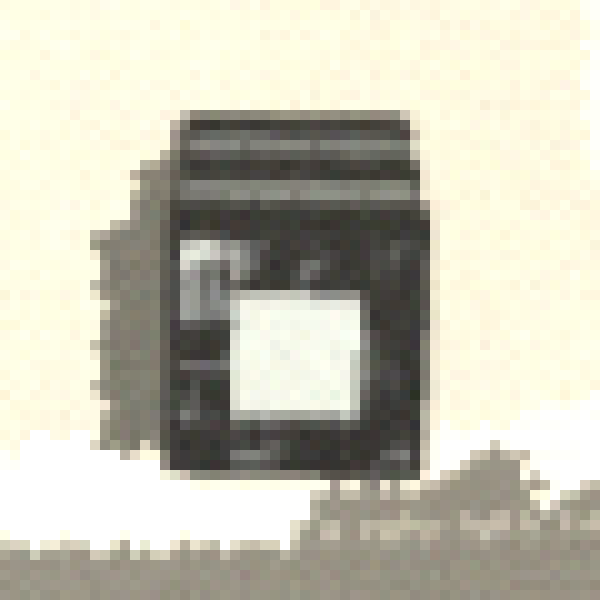

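```bash
python3 - <<'E'
from h import *
o=obsof('w18.npy');cw=cam('wrist',o);M=yaw(o)[1]
f=lambda u,v,z:(M.T@(onplane(cw,225+u/10-.5,165+v/10-.5,z)-o['ee_pos']))[1:]
print('white',f(297,356,50),'face',(f(165,345,50)+f(430,345,50))/2,f(298,478,50),f(298,230,50),f(165,345,50),f(430,345,50))
print('corner of bin', f((412-225)*10,(182-165)*10,60))
# disc B / post edge lines
E
```

```text
white [1.2316272  0.67182005] face [ 1.2785256  -0.40999049] [ 1.32817731 12.84487641] [  1.32297555 -11.56834483] [-11.15593743  -0.41616442] [13.71298863 -0.40381656]
corner of bin [140.01162457 -19.60752545]
```

Call:
{"api": "move_arm", "payload": {
  "rows": [
    [0.2,-1,-30,0,-1],
    [0.2,-1,-70,0,-1],
    [0.2,-1,-100,0,-1],
    [0.2,-1,-111,0,-1],
    [0.2,-1,-111,0,-1],
    [0.2,-1,-111,0,1],
    [0.2,-1,-111,0,1],
    [0.2,-1,-111,0,1],
    [0.2,-1,-111,0,1],
    [0.2,-1,-111,0,1],
    [0.2,-1,-111,0,1],
    [0.2,-1,-111,0,1]
  ]
}}

```text
t: 28.28
ee_pos: [612.7, -342.8, 16.6]
orientation: [1.619, 0.88, -1.62]
ft_force: [-0.6, 0.8, 0.6]
width: 23.6
```

```bash
python3 - <<'E'
from h import *
o,im=snap('wrist','w19'); print(o['t'],o['ee_pos'],yaw(o)[0],o['width'],o['ft_force'])
cv2.imwrite('pics/c19.png',cv2.resize(cv2.convertScaleAbs(im[180:300,190:320],alpha=1.8),None,fx=5,fy=5,interpolation=cv2.INTER_NEAREST))
E
```

```text
28.275 [ 612.68176516 -342.84279812   16.60593325] -0.5756373044891172 23.632404672608804 [-0.62010999  0.78384208  0.58828077]
```

View pics/c19.png

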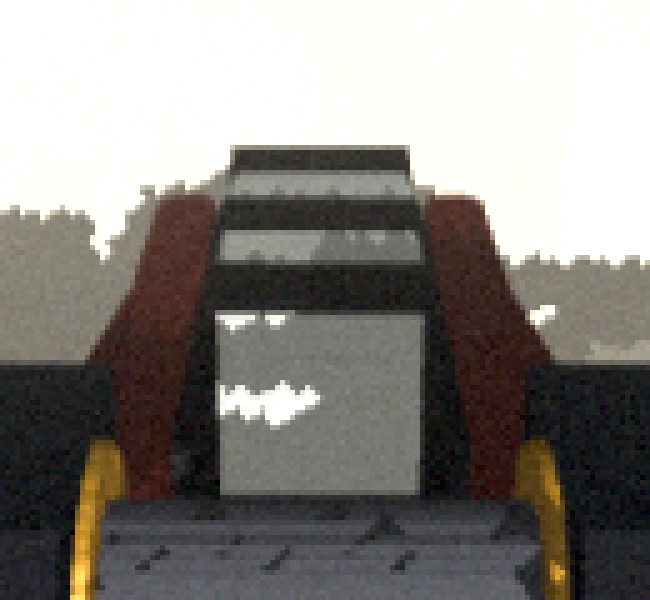

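```bash
python3 - <<'E'
from h import *
o=obsof('w19.npy');cw=cam('wrist',o);M=yaw(o)[1]
f=lambda u,v,z:(M.T@(onplane(cw,190+u/5-.5,180+v/5-.5,z)-o['ee_pos']))[1:]
print(f(216,312,50),f(425,312,50), f(320,312,50)+[0,12])
T=np.array([[0,0,-1.]]);
for n in('top','scene'):
  pass
E
```

```text
[-10.55928252 -10.93132016] [ 11.52260451 -10.91071006] [0.42790642 1.07893472]
```

Call:
{"api": "move_arm", "payload": {
  "rows": [
    [0,0,20,0,1],
    [0,0,65,0,1],
    [0,5,115,0,1],
    [0,30,140,0,1],
    [-5,80,140,0,1],
    [-15,130,140,0,1],
    [-30,180,140,0,1],
    [-42,225,130,0,1],
    [-47,251,110,0,1],
    [-47,251,90,0,1],
    [-47,251,85,0,1],
    [-47,251,85,0,1]
  ]
}}

```text
t: 29.82
ee_pos: [566.1, -92.2, 102.3]
orientation: [1.619, 0.88, -1.62]
ft_force: [0.1, 0.2, -0.5]
width: 23.8
```

```bash
python3 - <<'E'
from h import *
from scipy.optimize import least_squares
o,im=snap('wrist','w20'); print(o['t'],o['ee_pos'],yaw(o)[0],o['width'],o['ft_force'])
E
```

```text
29.825 [566.0559444  -92.17837754 102.30457266] -0.5759725843776214 23.824025553308527 [ 0.14008437  0.20274474 -0.46168925]
```

View pics/w20.png

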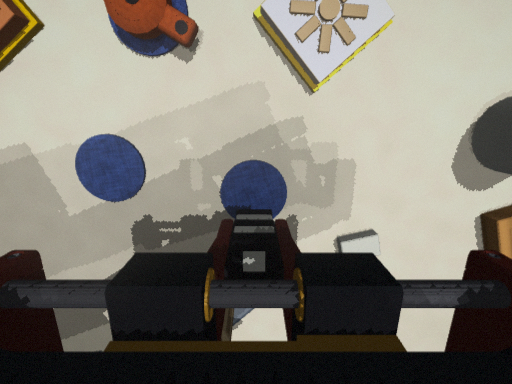

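```bash
cat > disc.py <<'E'
from h import *
from scipy.optimize import least_squares
import sys
tag=sys.argv[1];v0,v1,ua,ub=map(int,sys.argv[2:6])
im=cv2.imread(f'pics/{tag}.png');o=obsof(tag+'.npy');cw=cam('wrist',o);M=yaw(o)[1]
h=cv2.cvtColor(im,cv2.COLOR_BGR2HSV)
m=cv2.inRange(h,(105,70,20),(130,255,255))
m[:, :205]=0;m[:,300:]=0;m[v1:]=0;m[:v0]=0
pts=[]
for v in range(v0,v1):
    x=np.flatnonzero(m[v])
    if len(x)>4: pts+=[(x.min()-.5,v),(x.max()+.5,v)]
for u in range(ua,ub):
    y=np.flatnonzero(m[:,u])
    if len(y)>4: pts.append((u,y.min()-.5))
P=np.array([(M.T@(onplane(cw,u,v,4)-o['ee_pos']))[1:] for u,v in pts])
for fun,x0 in ((lambda x:np.hypot(*(P-x[:2]).T)-34,[0,0]),(lambda x:np.hypot(*(P-x[:2]).T)-x[2],[0,0,34])):
    q=least_squares(fun,x0,loss='soft_l1');print(q.x,np.abs(q.fun).mean(),'world',(M@np.r_[0,q.x[:2]]+o['ee_pos'])[:2])
E
python3 disc.py w20 150 207 230 280
```

```text
[0.43581898 0.41885859] 0.3131195921373426 world [566.19331799 -92.76702784]
[ 0.43911458 -0.13179938 33.51718507] 0.21503248643074113 world [566.49599814 -92.30700633]
```

Call:
{"api": "move_arm", "payload": {
  "rows": [
    [0.4,0.7,-30,0,1],
    [0.4,0.7,-60,0,1],
    [0.4,0.7,-75,0,1],
    [0.4,0.7,-80,0,1],
    [0.4,0.7,-80,0,1],
    [0.4,0.7,-80,0,1]
  ]
}}

```text
t: 30.62
ee_pos: [567.4, -91.8, 23.5]
orientation: [1.621, 0.878, -1.618]
ft_force: [0.0, 0.9, 0.5]
width: 23.3
```

```bash
python3 - <<'E'
from h import *
o,im=snap('wrist','w21'); print(o['t'],o['ee_pos'],yaw(o)[0],o['width'],o['ft_force'])
cv2.imwrite('pics/c21.png',cv2.resize(cv2.convertScaleAbs(im[130:330,140:360],alpha=1.5),None,fx=3,fy=3))
E
```

```text
30.625 [567.40908355 -91.79394847  23.47425457] -0.5762814963861459 23.31867012473525 [0.03210782 0.92038927 0.49333623]
```

View pics/c21.png

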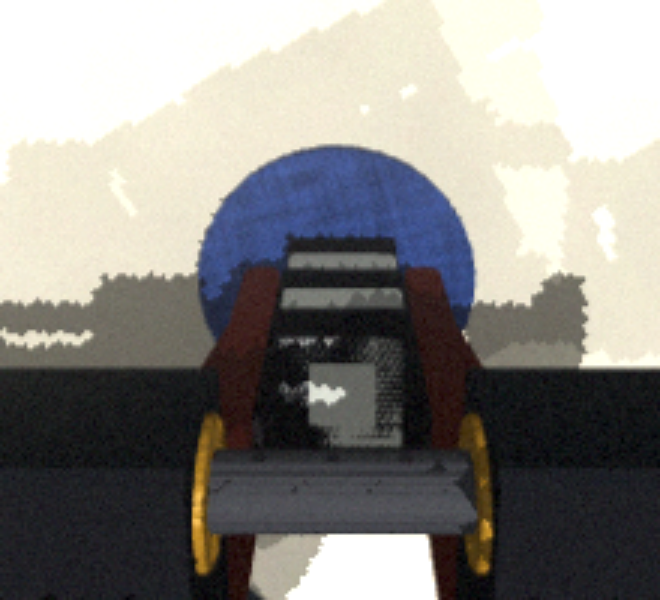

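```bash
python3 disc.py w21 178 235 215 295; python3 - <<'E'
from h import *
o=obsof('w21.npy');cw=cam('wrist',o);M=yaw(o)[1]
f=lambda u,v,z:(M.T@(onplane(cw,140+u/3-.5,130+v/3-.5,z)-o['ee_pos']))[1:]
print('base far edge (z~7)',f(342,236,7)+[0,12], f(287,236,7),f(397,236,7))
E
```

```text
[-0.73345805  1.27961139] 0.2817545420956021 world [566.09681251 -92.46722846]
[-0.71080868  0.61185857 33.45335274] 0.1766893987459676 world [566.47966808 -91.91966281]
base far edge (z~7) [ 0.4969189  -0.39264647] [-12.46449542 -12.41458743] [ 13.46507908 -12.37069409]
```

Call:
{"api": "move_arm", "payload": {
  "rows": [
    [-1.3,0.2,0,0,1],
    [-1.3,0.2,-1,0,1],
    [-1.3,0.2,-2,0,1],
    [-1.3,0.2,-2.5,0,1],
    [-1.3,0.2,-2.5,0,1]
  ]
}}

```text
t: 31.3
ee_pos: [566.0, -91.5, 20.8]
orientation: [1.621, 0.878, -1.618]
ft_force: [0.2, 0.6, -0.7]
width: 23.8
```

Call:
{"api": "move_arm", "payload": {
  "rows": [
    [0,0,-0.6,0,1],
    [0,0,-0.6,0,1],
    [0,0,-0.6,0,1]
  ]
}}

```text
t: 31.68
ee_pos: [566.1, -91.5, 20.5]
orientation: [1.621, 0.878, -1.618]
ft_force: [-2.1, 1.1, 5.1]
width: 23.6
```

Call:
{"api": "move_arm", "payload": {
  "rows": [
    [0,0,0,0,0.6],
    [0,0,0,0,0.2],
    [0,0,0,0,-0.4],
    [0,0,0,0,-1],
    [0,0,0,0,-1],
    [0,0,0,0,-1],
    [0,0,30,0,-1],
    [0,0,70,0,-1],
    [0,0,110,0,-1],
    [0,0,110,0,-1],
    [0,0,110,0,-1]
  ]
}}

```text
t: 33.05
ee_pos: [565.6, -91.5, 130.0]
orientation: [1.62, 0.878, -1.619]
ft_force: [-0.5, 0.8, -0.8]
width: 87.5
```

```bash
python3 - <<'E'
from h import *
o,im=snap('wrist','w22'); print(o['t'],o['ee_pos'],yaw(o)[0],o['width'],o['ft_force'])
cv2.imwrite('pics/c22.png',cv2.resize(cv2.convertScaleAbs(im[130:250,190:320],alpha=1.5),None,fx=5,fy=5,interpolation=cv2.INTER_NEAREST))
E
```

```text
33.05 [565.57359303 -91.45610543 130.01786605] -0.5762040502830119 87.51781275864269 [-0.49067746  0.76457757 -0.79545995]
```

View pics/c22.png

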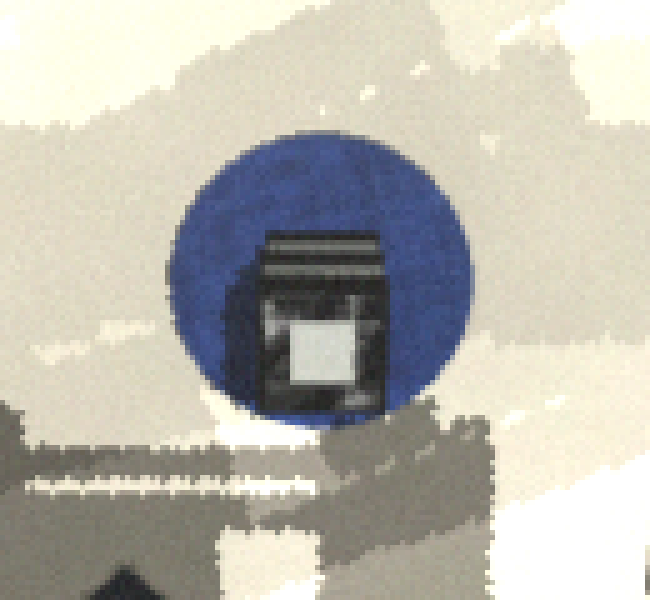

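```bash
python3 - <<'E'
from h import *
o=obsof('w22.npy');cw=cam('wrist',o);M=yaw(o)[1]
f=lambda u,v,z:(M.T@(onplane(cw,190+u/5-.5,130+v/5-.5,z)-o['ee_pos']))[1:]
a,b=f(321.5,131,4),f(321.5,429,4);c,d=f(169,275,4),f(474,275,4)
print('disc',(c+d)[0]/2,(a+b)[1]/2,(b-a)[1],(d-c)[0])
print('post base',f(323,231,4)+[0,12],'top square',f(322.5,352,54))
cv2.imwrite('pics/t22.png',get_image('top'))
E
```

```text
disc 0.9895539372694842 0.10504350303343912 68.62148938433964 67.94725089627806
post base [ 1.3118695 -0.1339125] top square [1.04052106 0.15899876]
```

Call:
{"api": "move_arm", "payload": {
  "rows": [
    [0,10,40,0,-1],
    [-20,40,80,0,-1],
    [-40,90,100,0,-1],
    [-60,145,100,0,-1],
    [-80,200,100,0,-1],
    [-100,255,100,0,-1],
    [-120,310,100,0,-1],
    [-140,360,100,0,-1],
    [-150,410,100,0,-1],
    [-150,450,100,0,-1],
    [-150,450,100,0,-1],
    [-150,450,100,0,-1]
  ]
}}

```text
t: 34.65
ee_pos: [414.4, 357.8, 227.9]
orientation: [1.616, 0.879, -1.622]
ft_force: [-0.3, -0.3, 0.0]
width: 87.9
```

```bash
python3 - <<'E'
from h import *
im=get_image('top');cv2.imwrite('pics/t23.png',cv2.resize(im[120:260,180:340],None,fx=5,fy=5,interpolation=cv2.INTER_CUBIC)[:600])
s=get_image('scene');cv2.imwrite('pics/s23.png',cv2.resize(s[130:270,130:330],None,fx=4,fy=4,interpolation=cv2.INTER_CUBIC))
E
```

```text
(no output)
```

View pics/t23.png

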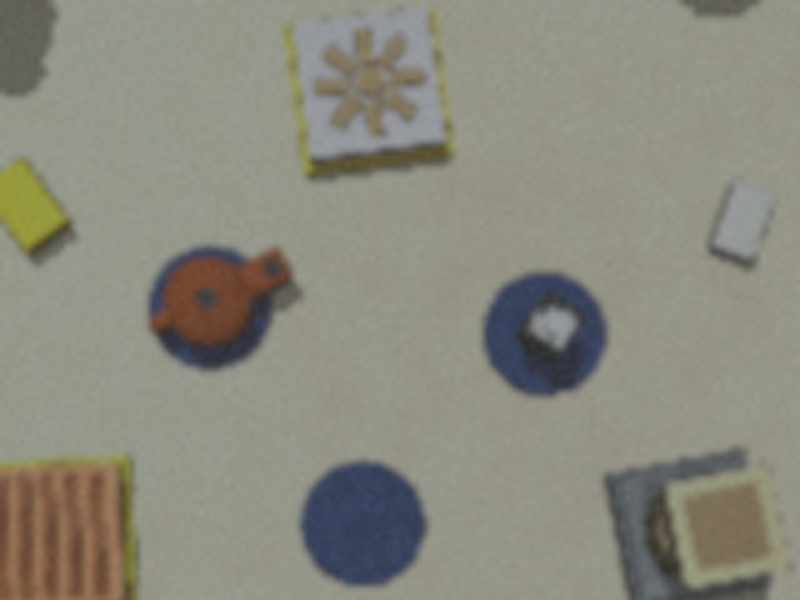

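View pics/s23.png

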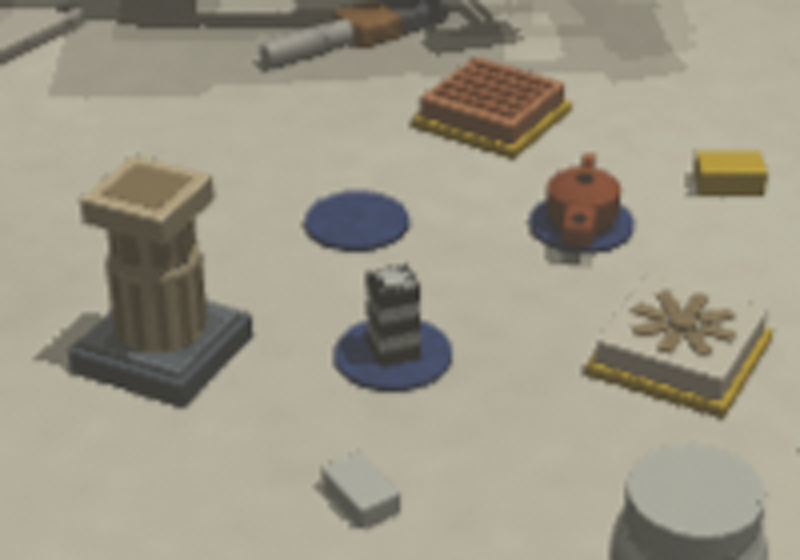

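```bash
python3 - <<'E'
from h import *
cw=cam('top'); f=lambda u,v,z:onplane(cw,180+(u+.5)/5-.5,120+(v+.5)/5-.5,z)[:2].round(1)
print('discA',f(211,307,4),'lamp hole',f(205,297,34),'| discB',f(545,334,4),'post top',f(553,326,54),'| capital',f(730,528,114))
o=ctrl.get_obs();print(o['t'],o['ft_force'],np.abs(o['qvel']).max())
E
```

```text
discA [577.3  93.2] lamp hole [578.8  94.1] | discB [565.  -91.1] post top [563.4 -90.3] | capital [ 458.2 -170.7]
34.75 [-1.05023218 -0.19526822 -1.04246506] 0.006329612637658381
```

All pieces are within about 1 to 2 mm in the top view, which is that camera's calibration accuracy. I'm handing the job in.

```bash
python3 -c "
from workcell import ctrl
print(ctrl.close_job())"
```

```text
the job is handed in; nothing more can be done
None
```

I did the job in the order asked and handed it in at about 34.8 s. The drum stands on the plinth with the capital on top, squared to the plinth. The lamp is on the disc between the two slabs, and the post is on the disc between the plinth and the rosette slab. Everything was released, the gripper was empty and clear of the pieces, and the arm was practically still.

- **Column:** The wrist camera put the drum within about 1 mm of the plinth centre. The capital was within about 0.5 mm of the drum just before I set it down.
- **Post:** The wrist camera put it about 0.3 mm from the disc centre. The top camera read about 1.8 mm, so the two disagree slightly, but the calibration is only good to about 2 mm.
- **Lamp:** It is about 1 to 2 mm from the disc centre. The wrist readings ranged from 0.6 to 1.7 mm, depending on which lamp feature and height I used, and the top camera read about 1.7 mm.
- **Upright:** The last scene and top pictures show every piece standing upright. No check failed outright.

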